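# Assemble an eyepiece tube in a tipping jig and stand it upright

## Robot

A 6-joint arm with a two-finger parallel gripper is mounted at the origin on the work surface. World frame = base frame: x ahead of the robot, y to its left, z up, the work surface at z = 0. Lengths are in m, angles in degrees, forces in N, time in s.
With the tool pointing down it reaches from about 0.25 to 0.725 m from the base axis. Payload 9.7 kg.
Tool frame: the origin (TCP) lies at the very end of the fingers, on their centre line; the grasp point (between the pads) lies 19 mm behind it (bot.grip_point_offset is the z of the grasp point in the tool frame, in m); z points along the fingers, x is the direction in which the jaws open and shut, and the axes are right-handed (so a half turn about z gives the same grasp; the last joint's range is limited). The gripper opens to 85 mm and grips with 20 to 120 N. Pads are 22 mm wide; open, the fingers measure 114 mm over their backs; the gripper's body (76 mm by 85 mm) begins 54 mm behind the grasp point. The pads swing forward as they close: fully open they stand 13 mm farther back than shut.
Start: joints at [68.64, 4.979, 10.078, 95.1, 0, 90], TCP at [0.2, 0.512, 0.231] pointing down, gripper open.
Joint ranges: [-179.16, 179.16], [-48.56, 103.87], [-65.8, 70.77], [-126.05, 130.52], [-82.76, 87.17], [-180, 180]. Speed limits (degrees/s): [127.2, 127.2, 147.25, 180, 180, 180].

## Interface

Orientations are given as [roll, pitch, yaw] about the fixed x, y, z axes, in that order (R = Rz(yaw) Ry(pitch) Rx(roll)).
In Python, from workcell import get_obs, viewer, job_done, bot gives the robot as it stands.
- The arm moves only by the shell command python3 -m handwheel 'ROWS' [FORCE]. ROWS is JSON, a list of rows, each a list of 5 numbers: the closure, from 0 (fully open) to 1 (shut), then the shift along the world's x, y, z in m, then the turn about the world's z in degrees. A call has 1 to 5 rows; each row is the pose to reach, as a shift and turn from the pose measured when the call began; what a row does not reach only later rows make up. A row lasts 1/10 s, in which the tool goes at most 50 mm and 8.59 degrees, less where a joint would pass 70% of its speed; a pose out of reach is approached as far as the arm can. A call with a gripper value outside its range is refused whole. The fingers move at their own pace and stop on an object; FORCE is the grip in N (left out, the last holds). Time passes only in rows, so rows that repeat a pose let the fingers close. It gives the time, the measured TCP pose, the force and the opening at its end, in the units of the state.
- get_obs(): the state, without advancing time (a new reading comes with each control period).
- viewer.camera(name): name is "side" or "top" or "wrist"; returns a dict with "color" (420x560x3 uint8, blue, green, red), "K" (3x3 intrinsics, pixels), "origin" and "orientation" of the camera in the world. Camera axes: x right, y down, z forward; pixel columns grow to the right and rows downward; lengths in m; the calibration is good to about 2 mm. A picture is of the moment at which its call begins. There is no depth.
- job_done(): hands the job in, once; it reports no verdict.
The state is a dict: "time": time; "q": joint angles; "qd": joint speeds; "joint_efforts": joint torques, N m; "ee_pos": TCP position; "tcp_rot": TCP orientation; "wrist_force": force on the tool from outside, world axes, zero at the start; "torque": the same for the moment, N m; "opening": finger opening in m.
Only numpy, scipy, OpenCV 4.12 (cv2) and the standard library are available. Lean on these libraries where they do the work, as an engineer would, in place of code of your own. Each camera call takes 0.05 s, during which the arm holds its last target.

## Task

Lay the loose open tube in the level cradle of the tipping jig and let go, then push the eyepiece along its bed until it is fully home in the tube, and press the pedal down to tip the cradle right up. Take the assembled tube out of the raised cradle and stand it upright, eyepiece on top, at the bottom of the empty well in the wooden stand, then let go. Leave the finished tube in the stand upright and do not knock over or shove the other things on the table.

Things in the scene. Friction and masses are not known exactly. Their poses are not given: they have to be found in the camera images.
- tube_center (a point): The loose aluminium tube, lying on the table: 110 mm long, 36 mm outside diameter, straight, 26 mm bore open at both ends (both ends alike), about 110 g. Point: centre of the tube, on its axis, half-way along. x axis = along the tube.
- eyepiece_shoulder (a point): The eyepiece, lying in the jig's bed: black head 36 mm diameter, 20 mm long, with a steel spigot 23 mm diameter, 32 mm long, on the side facing the cradle. Point: on its axis where head and spigot meet (the shoulder). x axis = from the shoulder towards the head's outer (lens) face, 20 mm away; the spigot runs 32 mm to -x. Fully home, the shoulder touches the tube's end.
- cradle_seat (a point): The jig's tipping cradle: a stop plate and two parallel 8 mm steel rails, 30 mm wide over both, running 96 mm from the stop. Point: where the axis of a tube resting on the rails meets the stop's face, 95 mm above the table when level. x = along that axis from the stop to the free end, y across, z out of the cradle (up when level). A tube against the stop has its centre 55 mm along x.
- pedal (a point): The cradle's pedal: flat plate 36 mm wide on the hinge shaft, 80 mm to the cradle's -y side, rising at 36 degrees to 92 mm from the hinge, away from the rails. Point: on its upper face, 58 mm horizontally behind the hinge, 45 mm above it when level. Shares the cradle's axes. Pressed straight down here with the fingertips by about 85 mm, until it stops, it tips the cradle up; the tips slide a bit.
- cradle (a joint): Tip angle of the cradle in rad: 0 level, 1.26 fully up at its stop; a tube in it then leans 18 degrees from upright, resting on the rails, which are on its eyepiece-bed side; the side facing away from the bed is open. Stiff hinge (0.35 N m): it stays where it is left; pressing takes about 10 N.
- stand_hole0 (a point): The empty well of the fixed wooden stand (190 x 78 mm, 40 mm high): round, 41 mm diameter, 25 mm deep, with a flat bottom 15 mm above the table. Point: centre of its mouth at the stand's top face. x = along the stand towards the other well, 96 mm away, z up.
- jig: The fixed tipping jig, grey base plate 235 x 70 mm, 12 mm high. x = the level cradle's x. The hinge runs across, 30 mm under the cradle_seat point when level (65 mm over the table), between two cheeks 60 mm wide over both, 80 mm high. Beside the rails it is free down to the base plate. The stop plate is 30 mm wide, 14 mm higher than the tube axis. Origin: on the table, 50 mm along x from the hinge.
- bed (a point): The fixed bed of the eyepiece: two steel rails, 30 mm wide over both, in line with the level cradle, open at ends and sides. Point: on the shared axis, 95 mm above the table, 150 mm along x from cradle_seat; x as the jig's. It runs from 102 to 196 mm from cradle_seat; the eyepiece's shoulder starts 156 to 167 mm from cradle_seat, so a tube fits between spigot and stop with 14 mm or more to spare.
- stand: The fixed wooden stand with two wells; origin underneath, 18 mm along x from the empty well; its block runs from 65 mm to -x to 125 mm to +x; z up.
- finished: A finished eyepiece tube (36 mm diameter, 130 mm long) standing upright in the other well of the stand. Origin: centre of its lower end; z along it. Bystander.
- tube: The same loose tube; this origin lies on its outer surface, 18 mm from the centre point.
- eyepiece: The same eyepiece, 50 g; this origin lies on the outside of its head at the shoulder. Its spigot fits the tube loosely (1.5 mm play all round, tapered nose), so it comes out again if only the head is pulled: carry the unit by the tube.
- dish: Shallow glass dish, 84 mm diameter, 16 mm high; origin under its centre. Bystander.
- jar: Amber jar with black cap, 56 mm diameter, 75 mm high; origin under its centre. Bystander.
- oil: Small amber bottle, 36 mm diameter, 70 mm high; origin under its centre. Bystander.
- slidepack: Cardboard box 55 x 82 x 30 mm; origin under its centre. Bystander.
- driver: Screwdriver 160 mm long, lying; origin underneath. Bystander.
Mind the look-alikes: they are no part of the job. Leave any blue look-alike of the eyepiece alone.

How it is judged (in metres and radians):
On the way, in this order (a step that is already met when the one before it is completed fails the run):
1. the tube lies in the level cradle, let go (x of tube_center in the frame of cradle_seat between 0.05 and 0.07 m and y of tube_center in the frame of cradle_seat between -0.006 and 0.006 m and z of tube_center in the frame of cradle_seat between -0.006 and 0.006 m and angle between the x axis of tube_center and the x axis of cradle_seat, either way round below 0.1 rad and value of joint cradle below 0.12 rad and contact force between the fingers and tube below 0.3 N and contact force between the fingers and eyepiece below 0.3 N), for 0.2 s.
2. the eyepiece is home in the tube, the cradle still level (x of tube_center in the frame of cradle_seat between 0.05 and 0.07 m and y of tube_center in the frame of cradle_seat between -0.006 and 0.006 m and z of tube_center in the frame of cradle_seat between -0.006 and 0.006 m and angle between the x axis of tube_center and the x axis of cradle_seat, either way round below 0.1 rad and value of joint cradle below 0.12 rad and distance between eyepiece_shoulder and tube_center below 0.0585 m and y of eyepiece_shoulder in the frame of tube_center between -0.006 and 0.006 m and z of eyepiece_shoulder in the frame of tube_center between -0.006 and 0.006 m and angle between the x axis of eyepiece_shoulder and the x axis of tube_center, either way round below 0.12 rad), for 0.1 s.
3. the cradle is tipped up with the assembled tube in it, the fingers off the tube (x of tube_center in the frame of cradle_seat between 0.05 and 0.07 m and y of tube_center in the frame of cradle_seat between -0.006 and 0.006 m and z of tube_center in the frame of cradle_seat between -0.006 and 0.006 m and angle between the x axis of tube_center and the x axis of cradle_seat, either way round below 0.1 rad and value of joint cradle above 1.1 rad and distance between eyepiece_shoulder and tube_center below 0.0585 m and y of eyepiece_shoulder in the frame of tube_center between -0.006 and 0.006 m and z of eyepiece_shoulder in the frame of tube_center between -0.006 and 0.006 m and angle between the x axis of eyepiece_shoulder and the x axis of tube_center, either way round below 0.12 rad and contact force between the fingers and tube below 0.3 N and contact force between the fingers and eyepiece below 0.3 N), for 0.2 s.
4. the assembled tube is held by the fingers, lifted clear of the raised cradle (distance between tube_center and cradle_seat above 0.09 m and value of joint cradle above 1.1 rad and distance between eyepiece_shoulder and tube_center below 0.0585 m and y of eyepiece_shoulder in the frame of tube_center between -0.006 and 0.006 m and z of eyepiece_shoulder in the frame of tube_center between -0.006 and 0.006 m and angle between the x axis of eyepiece_shoulder and the x axis of tube_center, either way round below 0.12 rad and contact force between the fingers and tube above 0.5 N and contact force between cradle and tube below 0.1 N), for 0.1 s.
At the end, for the whole second after the job is handed in: The tube stands upright (within 0.08 rad) on the bottom of the empty well (within 6 mm of its axis, tube centre 25 to 34 mm above the mouth), eyepiece on top and home (within 3.5 mm), released and at rest; the finished tube still upright in its well (distance between eyepiece_shoulder and tube_center below 0.0585 m and y of eyepiece_shoulder in the frame of tube_center between -0.006 and 0.006 m and z of eyepiece_shoulder in the frame of tube_center between -0.006 and 0.006 m and angle between the x axis of eyepiece_shoulder and the x axis of tube_center, either way round below 0.12 rad and horizontal distance between tube_center and stand_hole0 below 0.006 m and z of tube_center in the frame of stand_hole0 between 0.025 and 0.034 m and angle between the x axis of tube_center and the z axis of stand, either way round below 0.08 rad and z of eyepiece_shoulder in the frame of stand_hole0 above 0.075 m and linear speed of each of tube, eyepiece below 0.02 m/s and contact force between the fingers and tube below 0.3 N and contact force between the fingers and eyepiece below 0.3 N and angle between finished's own z axis and vertical below 0.15 rad); the robot touches nothing.
It fails at once if the finished tube is tipped or lifted out (angle between finished's own z axis and vertical above 0.25 rad or distance of finished from where it was at the start of the episode above 0.03 m).
It fails at once if a bystander is shoved more than 40 mm (distance of any of dish, jar, oil, slidepack, driver from where it was at the start of the episode above 0.04 m).
It also fails if it takes over 67 s, if anything falls off the work surface, if the arm or the gripper's body presses on something with over 40 N, if the wrist force passes 120 N, or if a joint passes its speed limit or range.

## Working session

There is one attempt and no reset: what is moved stays moved. The work goes in short steps, Python scripts to look and compute and a shell command to move; the robot and the scene stay as the last step left them, time stands still between calls to the robot, and variables do not carry over. Pictures are saved under pics/ and viewed, and the job is handed in when it is done.

```bash
ls; mkdir -p pics
python3 - <<'E'
from workcell import get_obs, viewer, bot
import cv2
o=get_obs(); print(o['time'],o['ee_pos'],o['tcp_rot'],o['opening'],bot.grip_point_offset)
for n in ['top','side','wrist']:
    c=viewer.camera(n); cv2.imwrite(f'pics/{n}0.png',c['color']); print(n,c['K'],c['origin'],c['orientation'])
E
```

```text
pics
0.0 [0.20023019 0.51202691 0.23059987] [-1.79999746e+02  7.28690985e-02  6.86429492e+01] 0.08531550261192691 -0.0187
top [[407.08832421   0.         277.34935799]
 [  0.         407.08832421 211.22614691]
 [  0.           0.           1.        ]] [ 0.37565271 -0.00663241  1.08356416] [-168.24100791   -0.2314237   -87.18050425]
side [[386.29902969   0.         278.04191183]
 [  0.         386.29902969 211.81075843]
 [  0.           0.           1.        ]] [ 0.45944787 -0.86531885  0.80236633] [-129.72610236    0.64208541   -7.36264975]
wrist [[337.53258703   0.         285.2168084 ]
 [  0.         337.53258703 214.50100109]
 [  0.           0.           1.        ]] [0.13742403 0.53547494 0.37037806] [ 1.64460632e+02 -2.31155266e-03  6.85992424e+01]
```

View pics/top0.png

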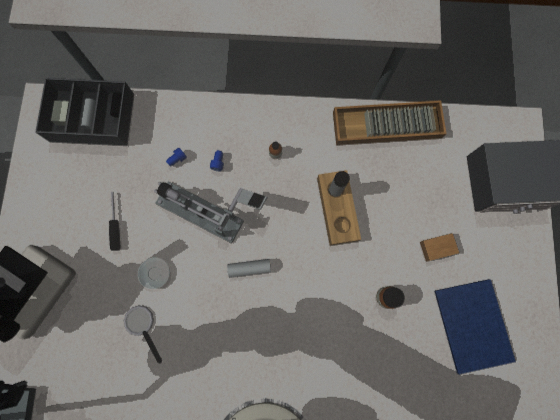

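View pics/side0.png

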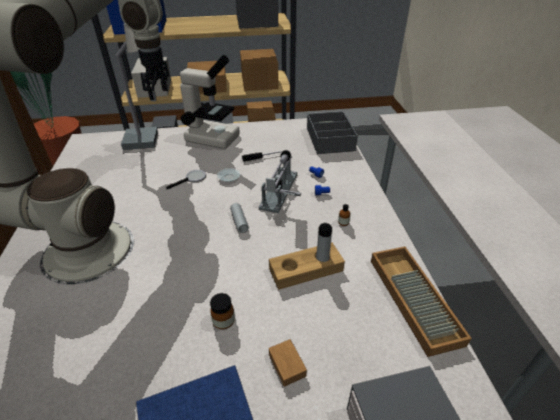

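View pics/wrist0.png

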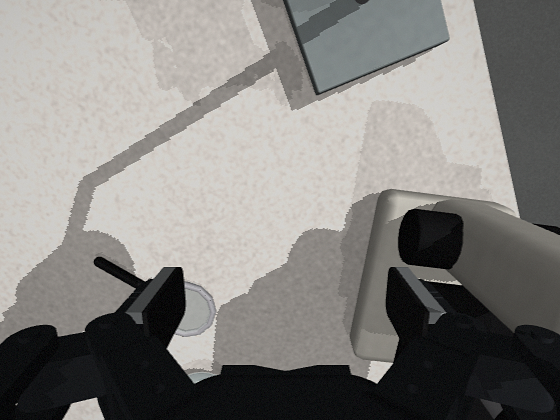

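Run:
```python
import cv2,numpy as np
a=cv2.imread('pics/top0.png');b=cv2.imread('pics/side0.png')
A=cv2.resize(a[140:290,140:290],None,fx=4,fy=4,interpolation=cv2.INTER_CUBIC)
cv2.imwrite('pics/c1.png',A)
B=cv2.resize(b[140:300,220:360],None,fx=3.7,fy=3.7,interpolation=cv2.INTER_CUBIC)
cv2.imwrite('pics/c2.png',B)
cv2.imwrite('pics/c3.png',cv2.resize(a[160:260,300:400],None,fx=5,fy=5,interpolation=cv2.INTER_CUBIC))
```

```text
(no output)
```

View pics/c1.png

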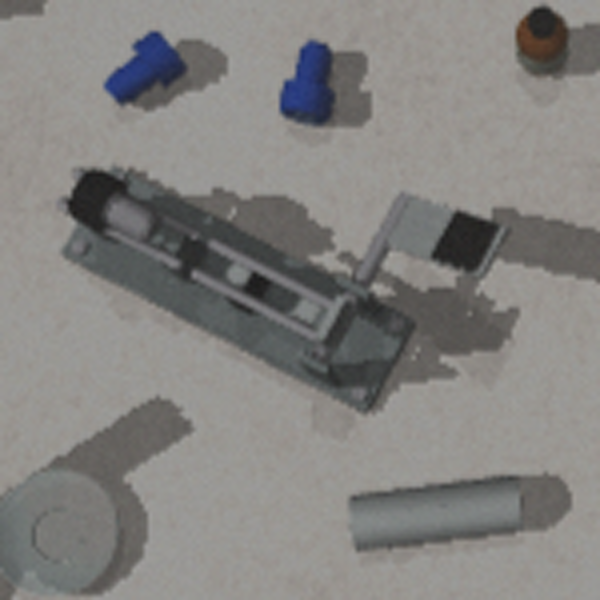

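View pics/c2.png

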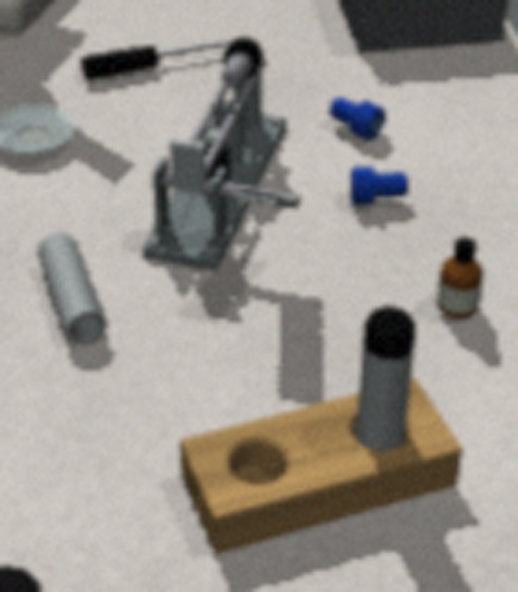

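View pics/c3.png

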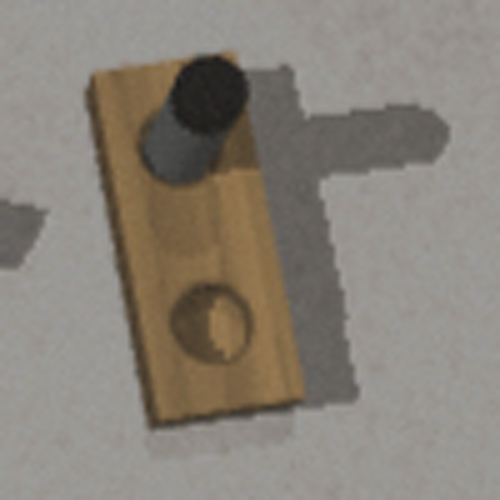

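```bash
cat > h.py <<'E'
import numpy as np,cv2
from scipy.spatial.transform import Rotation as R
from workcell import get_obs, viewer, bot
def ray(c,p):
    d=np.linalg.solve(c['K'],np.array([p[0],p[1],1.])); d=R.from_euler('xyz',c['orientation'],degrees=True).as_matrix()@d
    return np.array(c['origin']),d
def onz(c,p,z):
    o,d=ray(c,p); return o+d*(z-o[2])/d[2]
def proj(c,P):
    M=R.from_euler('xyz',c['orientation'],degrees=True).as_matrix()
    v=c['K']@(M.T@(np.array(P)-c['origin'])); return v[:2]/v[2]
def tri(l):
    A=0;b=0
    for c,p in l:
        o,d=ray(c,p); d/=np.linalg.norm(d); M=np.eye(3)-np.outer(d,d); A=A+M; b=b+M@o
    return np.linalg.solve(A,b)
E
python3 - <<'E'
from h import *
np.set_printoptions(precision=4,suppress=True)
t=viewer.camera('top'); s=viewer.camera('side')
C=lambda x,y:(140+x/4-.375,140+y/4-.375)
D=lambda x,y:(300+x/5-.4,160+y/5-.4)
S=lambda x,y:(220+x/3.7-.4,140+y/3.7-.4)
print('tube ends',onz(t,C(350,523),.018),onz(t,C(522,503),.018))
print('tube ends side', onz(s,S(58,245),.018),onz(s,S(88,325),.018))
print('well top',onz(t,D(212,323),.04),'side',onz(s,S(258,461),.04))
for p in [(62,250),(370,410),(413,320),(110,165)]: print('base',onz(t,C(*p),.012))
print('head', onz(t,C(72,193),.095),onz(t,C(118,213),.095))
print('rails stopend', onz(t,C(318,335),.081),onz(t,C(342,300),.081))
print('pedal corners',[onz(t,C(*p),z) for p,z in [((402,193),.08),((508,230),.12),((480,275),.12),((390,235),.08)]])
for p in [(95,80),(238,52),(303,400),(155,425)]: print('stand',onz(t,D(*p),.04))
hsv=cv2.cvtColor(t['color'],cv2.COLOR_BGR2HSV)
g=cv2.cvtColor(t['color'],cv2.COLOR_BGR2GRAY); print(g[268,225:275]); print(hsv[268,225:275,1])
E
```

```text
tube ends [0.4344 0.1224 0.018 ] [0.4528 0.0117 0.018 ]
tube ends side [0.4382 0.1218 0.018 ] [0.4581 0.0133 0.018 ]
well top [ 0.5668 -0.1699  0.04  ] side [ 0.5703 -0.1743  0.04  ]
base [0.6072 0.3306 0.012 ]
base [0.5093 0.1154 0.012 ]
base [0.5711 0.091  0.012 ]
base [0.6681 0.3045 0.012 ]
head [0.6261 0.3023 0.095 ] [0.6147 0.2722 0.095 ]
rails stopend [0.5461 0.1434 0.081 ] [0.569  0.1301 0.081 ]
pedal corners [array([0.6405, 0.0973, 0.08  ]), array([0.6099, 0.0272, 0.12  ]), array([0.5811, 0.0425, 0.12  ]), array([0.6126, 0.103 , 0.08  ])]
stand [ 0.6953 -0.1053  0.04  ]
stand [ 0.7148 -0.1814  0.04  ]
stand [ 0.5288 -0.2176  0.04  ]
stand [ 0.512  -0.1415  0.04  ]
[153 147 137 123 125 125 126 127 127 123 132 129 128 128 131 133 130 132
 129 129 130 131 129 128 129 130 131 130 132 129 130 127 127 132 132 127
 130 127 130 125 127 127 130 125 121  99 100  98  98 100]
[12 12  4  2  8 10  6  6  8  6  4 12  8 12  2  8  6 10  6  8  8 10  6  6
  4  6 10  6 10  8 10  8  6 10  4 10  8 10  6  6  8 10  8 10  6 10 15 20
 15 25]
```

Candidates. The tube is the grey cylinder at top px (249,268), not the finished tube at (340,182). The eyepiece is the black head with steel spigot at (165,190) in the bed, not the blue ones at (176,157) and (217,160). The well is the empty one at (342,225). The crops confirm all three: cradle and stop on the right near (225,222), pedal at (250,200), eyepiece in the bed on the left.

I'll move over the tube, going away from the microscope first.

```bash
python3 -m handwheel '[[0,0,-0.05,0,-8],[0,0,-0.1,0,-16],[0,0.03,-0.14,0,-24],[0,0.06,-0.18,0,-32],[0,0.09,-0.22,0,-40]]' 30
python3 -m handwheel '[[0,0.03,-0.04,0,-5],[0,0.06,-0.08,0,-10],[0,0.09,-0.12,0,-15],[0,0.12,-0.17,0,-18.6],[0,0.13,-0.21,0,-18.6]]'
python3 - <<'E'
from h import *
c=viewer.camera('wrist'); cv2.imwrite('pics/w1.png',c['color']); o=get_obs(); print(o['time'],o['ee_pos'],o['tcp_rot'],c['origin'],c['orientation'])
import pickle; pickle.dump(c,open('w1.pkl','wb'))
E
```

```text
time: 0.75
ee_pos: [0.2906, 0.2906, 0.2311]
tcp_rot: [-180.0, -0.0, 28.4]
wrist_force: [2.1, 0.8, 0.9]
opening: 0.0856
time: 1.25
ee_pos: [0.4216, 0.0794, 0.2308]
tcp_rot: [-180.0, -0.0, 9.7]
wrist_force: [0.7, 1.2, -0.1]
opening: 0.0853
1.3 [0.42260995 0.07332322 0.2307589 ] [ 1.79854028e+02 -7.81770330e-03  9.45074262e+00] [0.4102065  0.14462105 0.37054259] [ 1.64564217e+02 -1.10242394e-01  9.61119872e+00]
```

View pics/w1.png

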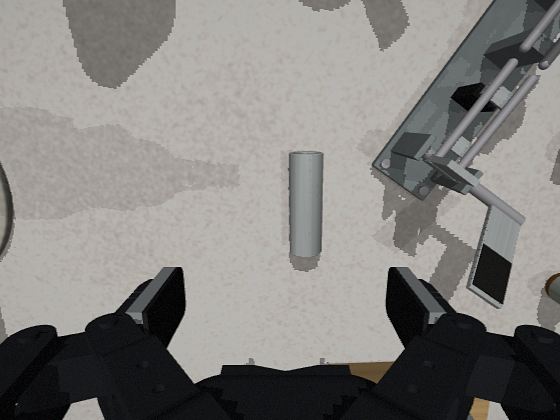

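The tube runs from (306,155) to (305,254) in the wrist image. The jig stop (~(455,172)), rails and pedal (495,255) are also visible.

Run:
```python
from h import *
import pickle
c=pickle.load(open('w1.pkl','rb'))
a=onz(c,(306,155),.018);b=onz(c,(305.5,254),.018);print(a,b,(a+b)/2,np.hypot(*(a-b)[:2]),np.degrees(np.arctan2(*(a-b)[1::-1])))
cv2.imwrite('pics/c4.png',cv2.resize(c['color'][0:310,360:560],None,fx=2.5,fy=2.5,interpolation=cv2.INTER_CUBIC)[:600] if 0 else cv2.resize(c['color'][110:310,360:560],None,fx=3,fy=3,interpolation=cv2.INTER_CUBIC))
```

```text
[0.43765523 0.11522463 0.018     ] [0.45718753 0.00729264 0.018     ] [0.44742138 0.06125863 0.018     ] 0.10968512457257787 100.2577207588264
```

View pics/c4.png

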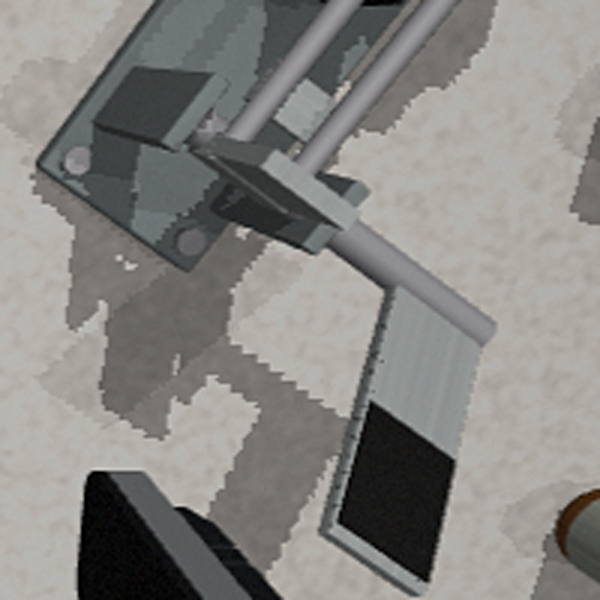

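```bash
python3 -m handwheel '[[0,0,0,0,0],[0,0,0,0,0]]'
python3 - <<'E'
from h import *
import pickle
c=viewer.camera('wrist'); cv2.imwrite('pics/w2.png',c['color']);pickle.dump(c,open('w2.pkl','wb'))
o=get_obs(); print(o['time'],o['ee_pos'],o['tcp_rot'],c['origin'],c['orientation'])
t=viewer.camera('top')
cv2.imwrite('pics/c5.png',np.hstack([cv2.resize(c['color'][100:300,250:350],None,fx=3,fy=3,interpolation=cv2.INTER_CUBIC),cv2.resize(c['color'][0:260,360:560],None,fx=2.3,fy=2.3077,interpolation=cv2.INTER_CUBIC)[:600]]))
E
```

```text
time: 1.5
ee_pos: [0.4226, 0.0729, 0.2307]
tcp_rot: [179.9, 0.0, 9.4]
wrist_force: [0.9, -0.5, 0.1]
opening: 0.0855
1.55 [0.42240045 0.07379774 0.23073106] [ 1.79869432e+02 -1.06040676e-03  9.45767740e+00] [0.41160271 0.13856268 0.37020904] [ 1.64404688e+02 -8.20429401e-02  9.31934768e+00]
```

View pics/c5.png

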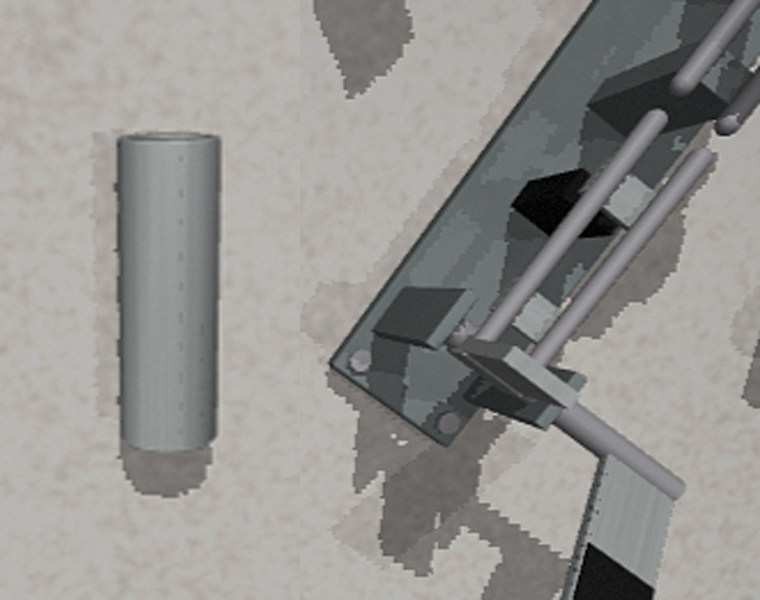

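Run:
```python
from h import *
import pickle
np.set_printoptions(precision=4,suppress=True)
c=pickle.load(open('w2.pkl','rb'))
a=onz(c,(306,145.7),.018);b=onz(c,(306,248),.018);print(a,b,(a+b)/2,np.hypot(*(a-b)[:2]),np.degrees(np.arctan2(*(a-b)[1::-1])))
Q=lambda x,y:((x-300)/2.3+360-.4,y/2.3077-.4)
l=onz(c,Q(656,115),.077);r=onz(c,Q(706,155),.077);print('free ends',l,r,(l+r)/2,np.linalg.norm(l-r))
l2=onz(c,Q(480,335),.077);r2=onz(c,Q(540,360),.077);print('stop ends',l2,r2,np.degrees(np.arctan2(*(l-l2)[1::-1])),np.degrees(np.arctan2(*(r-r2)[1::-1])))
l3=onz(c,Q(680,88),.077);r3=onz(c,Q(728,125),.077);print('bed',l3,r3,(l3+r3)/2)
for p,z in [((332,365),.012),((447,445),.012)]: print('basecorner',onz(c,Q(*p),z))
```

```text
[0.4372 0.1173 0.018 ] [0.4572 0.0071 0.018 ] [0.4472 0.0622 0.018 ] 0.11199843809294091 100.26779310562661
free ends [0.5829 0.2216 0.077 ] [0.6045 0.2122 0.077 ] [0.5937 0.2169 0.077 ] 0.02356780820179902
stop ends [0.5438 0.1399 0.077 ] [0.5686 0.1347 0.077 ] 64.45741822885806 65.14712192810178
bed [0.5881 0.231  0.077 ] [0.6086 0.2226 0.077 ] [0.5983 0.2268 0.077 ]
basecorner [0.51   0.1162 0.012 ]
basecorner [0.5721 0.0887 0.012 ]
```

```bash
python3 -m handwheel '[[0,0.0236,-0.008,-0.04,0.8],[0,0.0236,-0.008,-0.09,0.8],[0,0.0236,-0.008,-0.14,0.8],[0,0.0236,-0.008,-0.18,0.8],[0,0.0236,-0.008,-0.20,0.8]]'
python3 -m handwheel '[[0,0,0,0,0],[0,0,0,0,0]]'
```

```text
time: 2.1
ee_pos: [0.4435, 0.0679, 0.0271]
tcp_rot: [179.9, 0.2, 10.5]
wrist_force: [-0.4, 0.5, -0.0]
opening: 0.0853
time: 2.3
ee_pos: [0.443, 0.0692, 0.0273]
tcp_rot: [179.9, 0.3, 10.7]
wrist_force: [1.1, 0.6, 0.2]
opening: 0.0851
```

```bash
python3 -m handwheel '[[0,0.003,-0.003,-0.012,0],[0,0.003,-0.003,-0.022,0],[0,0.003,-0.003,-0.022,0]]'
python3 - <<'E'
from h import *
c=viewer.camera('wrist'); cv2.imwrite('pics/w3.png',c['color']);print(get_obs()['ee_pos'])
E
```

```text
time: 2.6
ee_pos: [0.4455, 0.0662, 0.0043]
tcp_rot: [179.9, 0.4, 10.7]
wrist_force: [-1.0, 1.2, -0.2]
opening: 0.0853
[0.44568016 0.0661722  0.00489002]
```

View pics/w3.png

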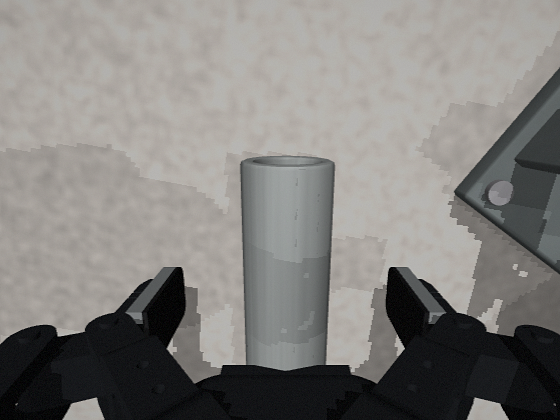

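The tube (240–335 px) is centred between the pads. Closing.

```bash
python3 -m handwheel '[[0.7,0,0,0,0],[0.7,0,0,0,0],[0.7,0,0,0,0],[0.7,0,0,0,0],[0.7,0,0,0,0]]' 40
python3 -m handwheel '[[0.7,0,0,0,0],[0.7,0,0,0,0]]'
```

```text
time: 3.15
ee_pos: [0.446, 0.0662, 0.0054]
tcp_rot: [179.9, 0.3, 10.7]
wrist_force: [-0.4, 0.1, 3.6]
opening: 0.0338
time: 3.35
ee_pos: [0.446, 0.0662, 0.0054]
tcp_rot: [179.9, 0.3, 10.7]
wrist_force: [0.2, -0.5, 0.3]
opening: 0.034
```

```bash
python3 -m handwheel '[[0.7,0,0,0.04,0],[0.7,0,0,0.08,0],[0.7,0,0,0.12,0],[0.7,0.0,0.0,0.16,-7],[0.7,0.02,0.02,0.185,-14]]'
python3 -m handwheel '[[0.7,0.03,0.02,0,-7],[0.7,0.06,0.05,0,-14],[0.7,0.08,0.08,0,-19],[0.7,0.1,0.095,0,-21],[0.7,0.1,0.095,0,-21]]'
python3 -m handwheel '[[0.7,0,0,0,0],[0.7,0,0,0,0]]'
python3 - <<'E'
from h import *
import pickle
c=viewer.camera('wrist'); cv2.imwrite('pics/w4.png',c['color']);pickle.dump(c,open('w4.pkl','wb'));o=get_obs();print(o['ee_pos'],o['tcp_rot'],c['origin'],c['orientation'])
E
```

```text
time: 3.85
ee_pos: [0.4656, 0.0853, 0.194]
tcp_rot: [179.9, 0.1, -3.7]
wrist_force: [1.8, -0.4, -0.4]
opening: 0.034
time: 4.35
ee_pos: [0.5669, 0.1821, 0.1921]
tcp_rot: [179.9, 0.2, -24.7]
wrist_force: [-1.4, -0.4, -1.1]
opening: 0.0337
time: 4.55
ee_pos: [0.5664, 0.1817, 0.1917]
tcp_rot: [179.8, 0.2, -24.6]
wrist_force: [-0.4, 0.3, -1.4]
opening: 0.0336
[0.56638044 0.18152157 0.19203613] [179.8320682    0.2184256  -24.66641512] [0.59534366 0.24193551 0.33116028] [164.40440625   0.18505212 -24.69032558]
```

View pics/w4.png

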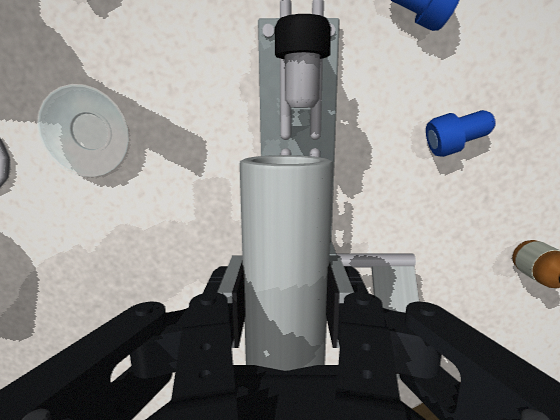

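Run:
```python
from h import *
import pickle
np.set_printoptions(precision=4,suppress=True)
c=pickle.load(open('w4.pkl','rb'))
cv2.imwrite('pics/c6.png',cv2.resize(c['color'][0:180,220:370],None,fx=3.3,fy=3.3,interpolation=cv2.INTER_CUBIC))
z=.192+.0126
e=onz(c,(287,157.5),z+.018);print('tube end',e)
u=np.array([np.cos(np.radians(65.4)),np.sin(np.radians(65.4))])
print('center',e[:2]-.055*u)
print('center line', onz(c,(287,160),z+.0),onz(c,(286.5,240),z))
```

```text
tube end [0.5908 0.2315 0.2226]
center [0.5679 0.1815]
center line [0.5896 0.2289 0.2046] [0.5763 0.2002 0.2046]
```

View pics/c6.png

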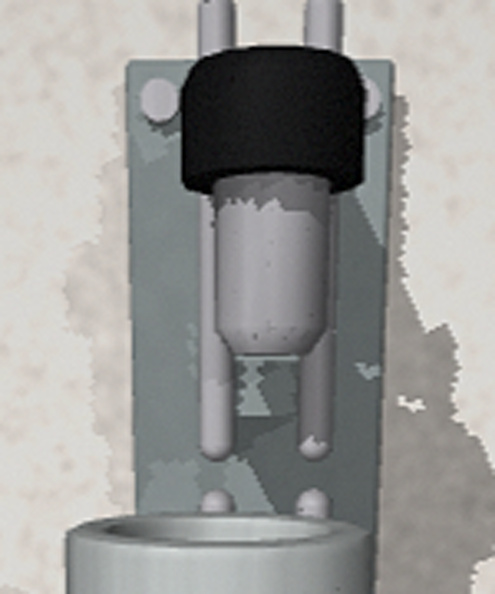

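Run:
```python
from h import *
import pickle
np.set_printoptions(precision=4,suppress=True)
c=pickle.load(open('w4.pkl','rb'))
Q=lambda x,y:(220+x/3.3-.35,y/3.3-.35)
b=onz(c,Q(265,458),.076);f=onz(c,Q(265,489),.076);print('bed end',b,'cradle end',f,np.linalg.norm(b-f))
n=onz(c,Q(273.5,352),.098);s=onz(c,Q(273,180),.106);h=onz(c,Q(273,50),.105);print('nose',n,'shoulder',s,'lens',h)
print('base far corners',onz(c,Q(127,60),.012),onz(c,Q(393,60),.012))
p=onz(c,Q(265,458),.076);q=onz(c,Q(271,20),.076);print('rail dir',np.degrees(np.arctan2(*(q-p)[1::-1])))
for th in (65.4,):
  u=np.array([np.cos(np.radians(th)),np.sin(np.radians(th))]);v=np.array([-u[1],u[0]])
  S1=b[:2]-.102*u;S2=f[:2]-.096*u;print('seat',S1,S2)
  S=(S1+S2)/2
  for nm,P in [('nose',n),('sh',s),('lens',h),('w2free',np.array([.5937,.2169]))]: print(nm,(P[:2]-S)@u,(P[:2]-S)@v)
  print('tube target',S+.058*u)
```

```text
bed end [0.5991 0.226  0.076 ] cradle end [0.5963 0.2198 0.076 ] 0.006824943278214816
nose [0.6087 0.2455 0.098 ] shoulder [0.6205 0.2732 0.106 ] lens [0.6293 0.2931 0.105 ]
base far corners [0.6084 0.3276 0.012 ] [0.6702 0.2992 0.012 ]
rail dir 65.17866981038905
seat [0.5566 0.1333] [0.5563 0.1325]
nose 0.12417543421397681 -0.0005853809808378727
sh 0.15424219960751798 0.00024366999382105514
lens 0.17597364802526247 0.00046066186505219764
w2free 0.09188745222912496 0.001142815573882086
tube target [0.5806 0.1856]
```

```bash
python3 -m handwheel '[[0.7,0.0125,0.0035,-0.03,0],[0.7,0.0125,0.0035,-0.06,0],[0.7,0.0125,0.0035,-0.08,0],[0.7,0.0125,0.0035,-0.094,0],[0.7,0.0125,0.0035,-0.094,0]]'
python3 -m handwheel '[[0.7,0,0,0,0]]'
python3 - <<'E'
from h import *
import pickle
c=viewer.camera('wrist'); cv2.imwrite('pics/w5.png',c['color']);pickle.dump(c,open('w5.pkl','wb'));o=get_obs();print(o['ee_pos'],o['tcp_rot'],c['origin'],c['orientation'])
s=viewer.camera('side');cv2.imwrite('pics/s5.png',cv2.resize(s['color'][130:230,230:340],None,fx=5,fy=5,interpolation=cv2.INTER_CUBIC))
E
```

```text
time: 5.1
ee_pos: [0.5787, 0.1851, 0.0977]
tcp_rot: [179.9, 0.2, -24.7]
wrist_force: [-0.2, -0.6, 0.1]
opening: 0.0336
time: 5.2
ee_pos: [0.5784, 0.1847, 0.0983]
tcp_rot: [179.9, 0.2, -24.7]
wrist_force: [-0.6, 0.3, -0.2]
opening: 0.0337
[0.5783597  0.18461071 0.09828268] [179.93289224   0.18194138 -24.6729249 ] [0.6070462  0.244679   0.23794818] [ 1.64531649e+02  1.21796842e-01 -2.47093227e+01]
```

View pics/w5.png

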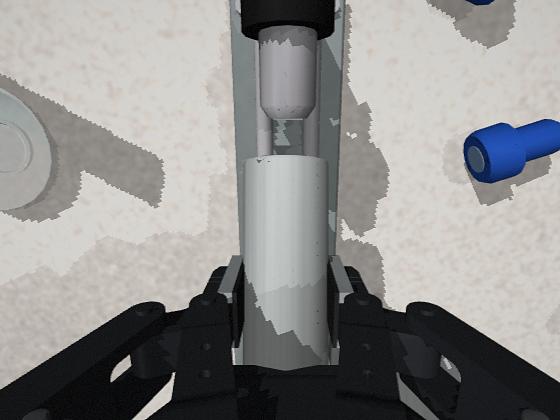

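View pics/s5.png

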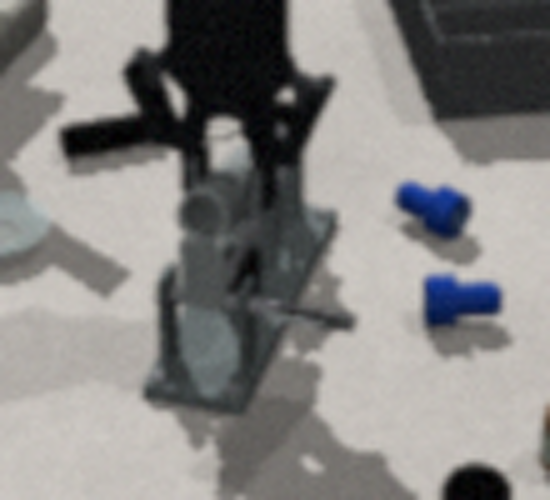

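```bash
python3 - <<'E'
from h import *
import pickle
np.set_printoptions(precision=4,suppress=True)
c=pickle.load(open('w5.pkl','rb'))
S=np.array([.5563,.1327]);u=np.array([np.cos(np.radians(65.3)),np.sin(np.radians(65.3))]);v=np.array([-u[1],u[0]])
for nm,p,z in [('end',(286.5,155.5),.128),('nose',(288,118),.099),('shoulder',(288,36),.106),('nosel',(262,105),.095),('noser',(315,105),.095),('tl',(244,200),.111),('tr',(330,200),.111)]:
  P=onz(c,p,z)[:2]-S;print(nm,P@u,P@v)
E
python3 -m handwheel '[[0.7,0,0,-0.006,0],[0.7,0,0,-0.012,0],[0.7,0,0,-0.014,0],[0.7,0,0,-0.014,0]]'
```

```text
end 0.11224923902220191 0.00051077290067926
nose 0.12411979108679305 -0.0001174400930905456
shoulder 0.15195730037904512 -2.000275266419299e-05
nosel 0.12919657954623615 0.010354824132772958
noser 0.12919111452125856 -0.0110154251952932
tl 0.09360601529243283 0.016863475615694994
tr 0.09361690639649928 -0.016302399665197836
time: 5.7
ee_pos: [0.5799, 0.1855, 0.0932]
tcp_rot: [-179.6, -0.2, -24.7]
wrist_force: [-17.8, -1.7, 51.2]
opening: 0.0339
```

```bash
python3 -m handwheel '[[0.7,0,0,0.004,0],[0.7,0,0,0.005,0]]'
python3 - <<'E'
from h import *
import pickle
c=viewer.camera('wrist'); cv2.imwrite('pics/w6.png',c['color']);o=get_obs();print(o['ee_pos'],o['tcp_rot'],o['wrist_force'])
s=viewer.camera('side');cv2.imwrite('pics/s6.png',cv2.resize(s['color'][130:230,230:340],None,fx=5,fy=5,interpolation=cv2.INTER_CUBIC))
E
```

```text
time: 5.9
ee_pos: [0.5807, 0.1856, 0.1004]
tcp_rot: [-179.5, -0.4, -24.7]
wrist_force: [-0.6, -1.0, -0.8]
opening: 0.0334
[0.580241   0.18543005 0.09899293] [-179.58867907   -0.2710705   -24.68672394] [ 0.4993639  -0.17954885 -1.41811143]
```

View pics/w6.png

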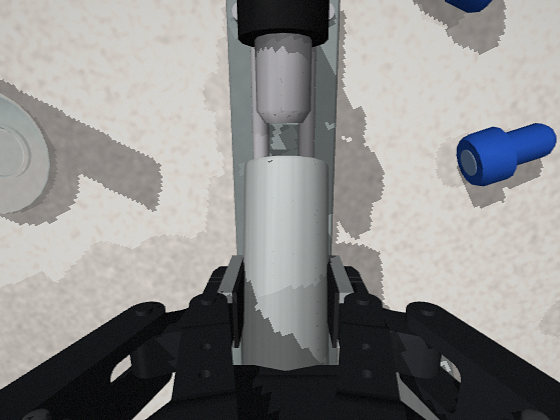

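View pics/s6.png

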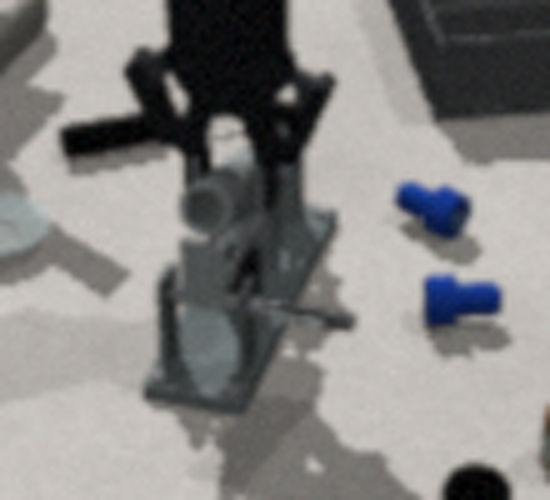

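Run:
```python
from h import *
np.set_printoptions(precision=4,suppress=True)
s=viewer.camera('side'); t=viewer.camera('top');cv2.imwrite('pics/t6.png',cv2.resize(t['color'][170:270,150:290],None,fx=5,fy=5,interpolation=cv2.INTER_CUBIC))
S=np.array([.5563,.1327]);u=np.array([np.cos(np.radians(65.3)),np.sin(np.radians(65.3))]);v=np.array([-u[1],u[0]])
# viewing directions: intersect side ray with vertical plane containing the jig axis
def axis(p,n=0):
  o,d=ray(s,p); k=((S-o[:2])@v)/(d[:2]@v); P=o+k*d; return (P[:2]-S)@u,P[2]
print('near end ctr in axis plane (x,z)',axis((230+205/5-.4,130+210/5-.4)))
b=cv2.imread('pics/side0.png')
cv2.imwrite('pics/s0z.png',cv2.resize(b[170:215,255:305],None,fx=12,fy=12,interpolation=cv2.INTER_CUBIC))
# predicted
for P in [(0,0,.109),(0,.015,.109),(0,-.015,.109),(0,0,.095),(.096,0,.076)]:
  q=S+P[0]*u+P[1]*v; print(P,proj(s,[q[0],q[1],P[2]]),proj(t,[q[0],q[1],P[2]]))
```

```text
near end ctr in axis plane (x,z) (np.float64(0.0037434698491194515), np.float64(0.1297812808744917))
(0, 0, 0.109) [270.3838 177.7637] [222.2586 217.4452]
(0, 0.015, 0.109) [265.8639 176.9956] [219.2533 222.8207]
(0, -0.015, 0.109) [274.9301 178.5364] [225.2473 212.0993]
(0, 0, 0.095) [270.4894 181.4134] [222.9867 218.5156]
(0.096, 0, 0.076) [279.4936 170.253 ] [190.8349 202.7042]
```

View pics/s0z.png

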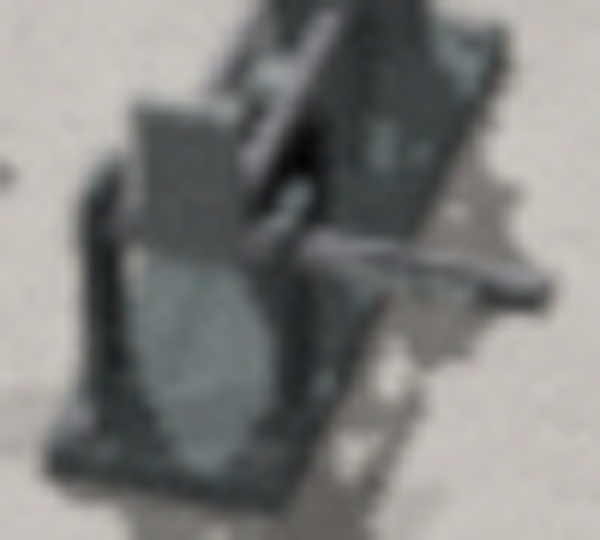

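View pics/t6.png

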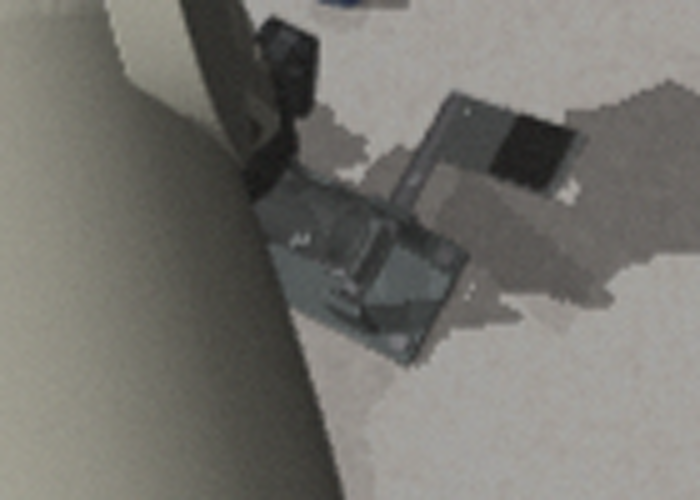

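The tube is tilted about 17° in the grip: its near end caught on the stop plate. Side view puts that end's centre at z≈0.13, and the bore is no longer visible in the wrist view. I'll raise it, shift 5 mm away from the stop, and let the rails level it.

```bash
python3 -m handwheel '[[0.7,0,0,0.03,0],[0.7,0.002,0.0045,0.03,0],[0.7,0.002,0.0045,0.03,0]]'
python3 -m handwheel '[[0.7,0,0,-0.01,0],[0.7,0,0,-0.02,0],[0.7,0,0,-0.028,0],[0.7,0,0,-0.028,0]]' 20
python3 - <<'E'
from h import *
c=viewer.camera('wrist'); cv2.imwrite('pics/w7.png',c['color']);o=get_obs();print(o['ee_pos'],o['tcp_rot'],o['wrist_force'])
E
```

```text
time: 6.4
ee_pos: [0.5817, 0.1901, 0.1261]
tcp_rot: [-179.7, -0.1, -24.7]
wrist_force: [-0.2, -0.5, -1.7]
opening: 0.0335
time: 6.8
ee_pos: [0.5813, 0.1897, 0.0963]
tcp_rot: [-179.8, -0.1, -24.7]
wrist_force: [0.6, -0.5, -0.7]
opening: 0.0341
[0.58129578 0.18982751 0.0968462 ] [-1.79784577e+02 -5.06876131e-02 -2.46839819e+01] [-0.79020828 -0.55723663 -0.95521509]
```

View pics/w7.png

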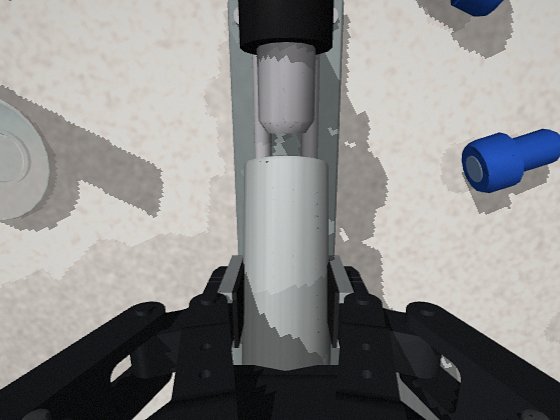

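```bash
python3 -m handwheel '[[0.7,0,0,-0.004,0],[0.7,0,0,-0.007,0]]'
python3 -m handwheel '[[0.7,0,0,-0.004,0],[0.7,0,0,-0.004,0]]'
python3 - <<'E'
from h import *
c=viewer.camera('wrist'); cv2.imwrite('pics/w8.png',c['color']);o=get_obs();print(o['ee_pos'],o['tcp_rot'],o['wrist_force'])
s=viewer.camera('side');cv2.imwrite('pics/s8.png',cv2.resize(s['color'][150:210,240:310],None,fx=8,fy=8,interpolation=cv2.INTER_CUBIC))
E
```

```text
time: 7.05
ee_pos: [0.5813, 0.1886, 0.0913]
tcp_rot: [-179.9, -0.2, -24.7]
wrist_force: [-8.8, -13.8, 19.7]
opening: 0.0333
time: 7.25
ee_pos: [0.5811, 0.1877, 0.0891]
tcp_rot: [-179.9, -0.2, -24.8]
wrist_force: [-5.9, -7.1, 15.0]
opening: 0.0337
[0.58117424 0.18774547 0.08912622] [-179.86710332   -0.24097878  -24.7596849 ] [-6.33761074 -7.13517832 15.3784986 ]
```

View pics/w8.png

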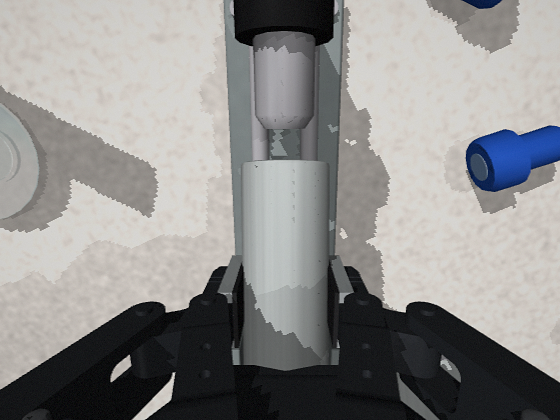

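View pics/s8.png

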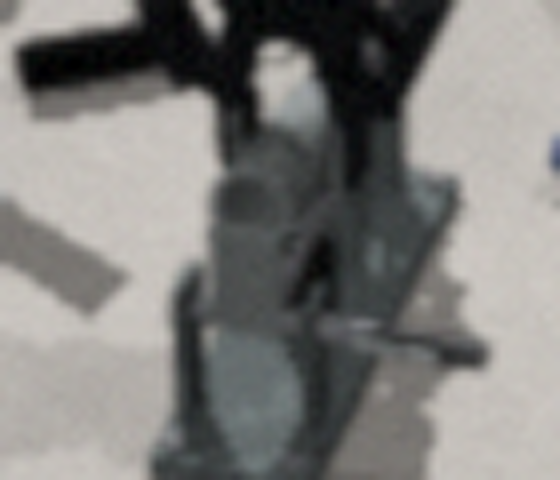

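```bash
cat >> h.py <<'E'
S=np.array([.5563,.1327]);u=np.array([np.cos(np.radians(65.3)),np.sin(np.radians(65.3))]);v=np.array([-u[1],u[0]])
def axis(c,p,off=0):
  o,d=ray(c,p); k=((S+off*v-o[:2])@v)/(d[:2]@v); P=o+k*d; return (P[:2]-S)@u,P[2]
def loc(P): return (np.array(P)[:2]-S)@u,(np.array(P)[:2]-S)@v
E
python3 - <<'E'
from h import *
s=viewer.camera('side')
for p in [(250,205),(250,172),(250,228)]: print(axis(s,(240+p[0]/8-.4,150+p[1]/8-.4)))
print(loc(get_obs()['ee_pos']))
E
```

```text
(np.float64(0.005164716216354968), np.float64(0.11523580960379154))
(np.float64(0.006261754210422561), np.float64(0.1300315374387334))
(np.float64(0.004390752555646501), np.float64(0.10479737835537217))
(np.float64(0.060404027038982094), np.float64(0.0004354952455037815))
```

```bash
python3 -m handwheel '[[0.55,0,0,0.001,0],[0.5,0,0,0.001,0],[0.48,0,0,0.001,0]]'
python3 - <<'E'
from h import *
c=viewer.camera('wrist'); cv2.imwrite('pics/w9.png',c['color']);o=get_obs();print(o['ee_pos'],o['tcp_rot'],o['wrist_force'],o['opening'])
s=viewer.camera('side');cv2.imwrite('pics/s9.png',cv2.resize(s['color'][150:210,240:310],None,fx=8,fy=8,interpolation=cv2.INTER_CUBIC))
E
```

```text
time: 7.7
ee_pos: [0.5811, 0.1878, 0.0897]
tcp_rot: [-179.9, -0.2, -24.8]
wrist_force: [0.0, -0.6, -0.2]
opening: 0.0442
[0.5810213  0.18777725 0.0896396 ] [-179.88768551   -0.21064971  -24.75497047] [ 0.37366297 -0.33500226 -0.27380499] 0.04440889140445546
```

View pics/w9.png

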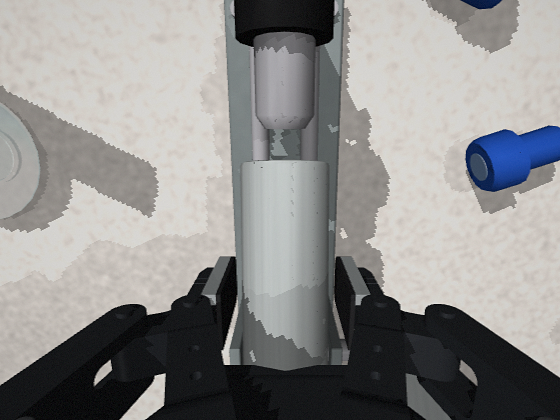

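View pics/s9.png

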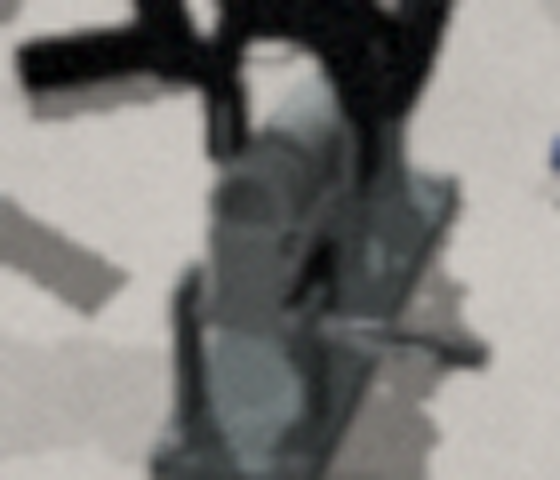

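```bash
python3 -m handwheel '[[0.3,0,0,0.0,0],[0.3,0,0,0.02,0],[0.3,0,0,0.05,0],[0.3,0,0,0.1,0],[0.3,-0.03,-0.065,0.12,0]]'
python3 -m handwheel '[[0.3,0,0,0,0],[0.3,0,0,0,0]]'
python3 - <<'E'
from h import *
import pickle
c=viewer.camera('wrist'); cv2.imwrite('pics/w10.png',c['color']);pickle.dump(c,open('w10.pkl','wb'))
s=viewer.camera('side');cv2.imwrite('pics/s10.png',cv2.resize(s['color'][150:210,240:310],None,fx=8,fy=8,interpolation=cv2.INTER_CUBIC))
E
```

```text
time: 8.3
ee_pos: [0.5638, 0.1471, 0.2077]
tcp_rot: [-179.6, -0.5, -24.5]
wrist_force: [0.8, -2.2, 0.4]
opening: 0.0596
time: 8.5
ee_pos: [0.5642, 0.1468, 0.2088]
tcp_rot: [-179.5, -0.6, -24.6]
wrist_force: [0.2, -0.1, -0.7]
opening: 0.0598
```

View pics/w10.png

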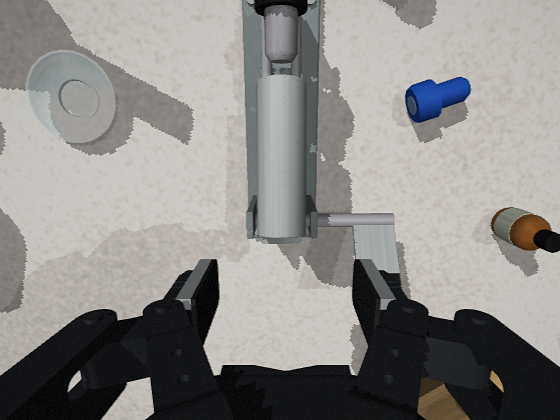

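View pics/s10.png

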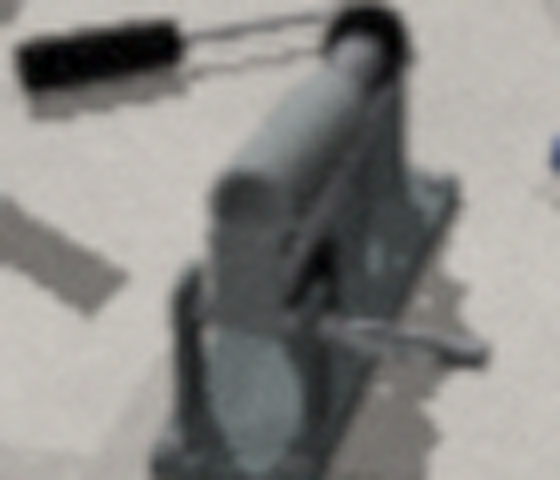

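Run:
```python
from h import *
import pickle
c=pickle.load(open('w10.pkl','rb'))
cv2.imwrite('pics/c10.png',cv2.resize(c['color'][50:250,200:420],None,fx=3,fy=3,interpolation=cv2.INTER_CUBIC))
def ax(p,z): return [round(float(x),4) for x in loc(onz(c,p,z))]
print('cam',loc(c['origin']),c['origin'])
print('far top edge',[ax((282,75),z) for z in (.105,.113)])
print('near',[ax((283,238),z) for z in (.113,.125,.14)])
for z,l,r,y in [(.1,262,304,80),(.1,258,308,228)]: print('width px',r-l)
```

```text
cam (np.float64(0.08120756993459896), np.float64(-0.00021889481996490226)) [0.59043284 0.20638627 0.3491068 ]
far top edge [[0.1136, -0.0008], [0.1125, -0.0008]]
near [[0.0005, -0.0014], [0.0046, -0.0013], [0.0097, -0.0013]]
width px 42
width px 50
```

View pics/c10.png

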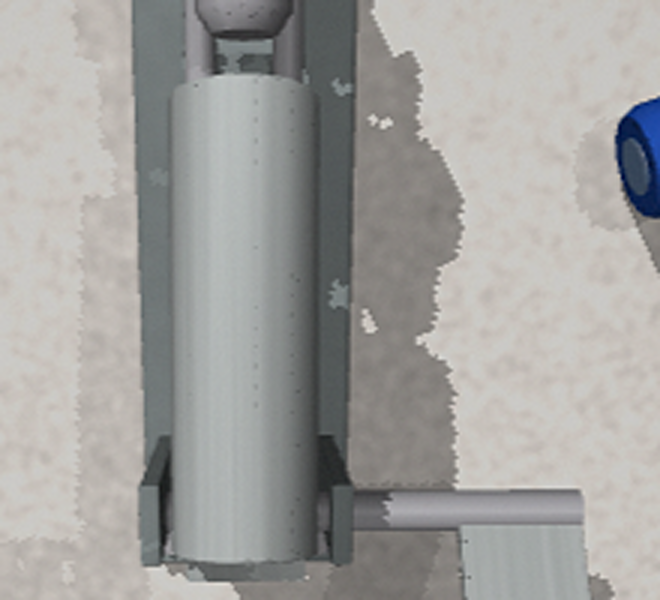

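Run:
```python
from h import *
import pickle
c=pickle.load(open('w10.pkl','rb')); s=viewer.camera('side')
def W(x,z):
  P=[S+x*u+o*v for o in (.018,-.018)]; a,b=[proj(c,[*p,z]) for p in P]; return a,b,np.linalg.norm(a-b)
print('level',W(.112,.097),W(.01,.097)); print('tilt',W(.112,.09),W(.01,.118))
g=cv2.cvtColor(c['color'],cv2.COLOR_BGR2GRAY).astype(int)
for y in (85,120,160,200,225): print(y,list(g[y,250:316]))
```

```text
level (array([254.98832395,  78.99428019]), array([306.54725957,  79.13249695]), np.float64(51.55912087811243)) (array([257.87284813, 219.69940838]), array([304.26890667, 219.60308339]), np.float64(46.396158528394835))
tilt (array([255.71994278,  80.27033356]), array([305.84045006,  80.40253539]), np.float64(50.12068162986929)) (array([255.91288735, 227.68496649]), array([306.20544773, 227.56698127]), np.float64(50.29269878252989))
85 [np.int64(119), np.int64(118), np.int64(120), np.int64(118), np.int64(119), np.int64(116), np.int64(103), np.int64(122), np.int64(138), np.int64(141), np.int64(145), np.int64(149), np.int64(155), np.int64(159), np.int64(165), np.int64(171), np.int64(169), np.int64(172), np.int64(173), np.int64(178), np.int64(183), np.int64(184), np.int64(185), np.int64(189), np.int64(188), np.int64(186), np.int64(184), np.int64(185), np.int64(187), np.int64(185), np.int64(184), np.int64(184), np.int64(182), np.int64(179), np.int64(175), np.int64(175), np.int64(174), np.int64(170), np.int64(163), np.int64(161), np.int64(153), np.int64(150), np.int64(152), np.int64(149), 
[... 3524 characters left out ...]
int64(172), np.int64(174), np.int64(177), np.int64(178), np.int64(173), np.int64(176), np.int64(176), np.int64(177), np.int64(181), np.int64(176), np.int64(172), np.int64(174), np.int64(174), np.int64(172), np.int64(167), np.int64(167), np.int64(166), np.int64(164), np.int64(162), np.int64(157), np.int64(151), np.int64(147), np.int64(142), np.int64(140), np.int64(135), np.int64(132), np.int64(129), np.int64(124), np.int64(118), np.int64(113), np.int64(107), np.int64(100), np.int64(92), np.int64(86), np.int64(77), np.int64(72), np.int64(64), np.int64(62), np.int64(81), np.int64(87), np.int64(85), np.int64(67), np.int64(53), np.int64(88), np.int64(89), np.int64(87), np.int64(87), np.int64(86)]
```

```bash
python3 -m handwheel '[[0.3,0.017,0.0405,0.0,0],[0.3,0.017,0.0405,-0.04,0],[0.3,0.017,0.0405,-0.08,0],[0.3,0.017,0.0405,-0.11,0],[0.3,0.017,0.0405,-0.117,0]]'
python3 -m handwheel '[[0.5,0,0,0,0],[0.7,0,0,0,0],[0.7,0,0,0,0],[0.7,0,0,0,0],[0.7,0,0,0,0]]' 20
python3 -m handwheel '[[0.7,0,0,0.004,0],[0.7,0.001,0.003,0.006,0],[0.7,0.002,0.006,0.006,0],[0.7,0.003,0.007,0.005,0],[0.7,0.003,0.007,0.002,0]]' 20
python3 - <<'E'
from h import *
o=get_obs();print(o['ee_pos'],loc(o['ee_pos']),o['tcp_rot'],o['wrist_force'])
c=viewer.camera('wrist'); cv2.imwrite('pics/w11.png',c['color'])
s=viewer.camera('side');cv2.imwrite('pics/s11.png',cv2.resize(s['color'][150:210,240:310],None,fx=8,fy=8,interpolation=cv2.INTER_CUBIC))
E
```

```text
time: 9.15
ee_pos: [0.5782, 0.1879, 0.0842]
tcp_rot: [-179.9, -0.1, -24.5]
wrist_force: [-0.8, -0.8, -0.5]
opening: 0.0601
time: 9.65
ee_pos: [0.5786, 0.188, 0.0852]
tcp_rot: [-179.9, -0.2, -24.5]
wrist_force: [0.6, 0.0, -1.2]
opening: 0.0344
time: 10.15
ee_pos: [0.5818, 0.1953, 0.0871]
tcp_rot: [-179.9, -0.2, -24.4]
wrist_force: [-0.2, 1.5, -1.2]
opening: 0.0349
[0.58180601 0.19531555 0.08711877] (np.float64(0.06754486419986211), np.float64(0.0029925612106527152)) [-1.79876503e+02 -1.73249695e-01 -2.44450998e+01] [-0.17479833  1.45968095 -1.19574004]
```

View pics/s11.png

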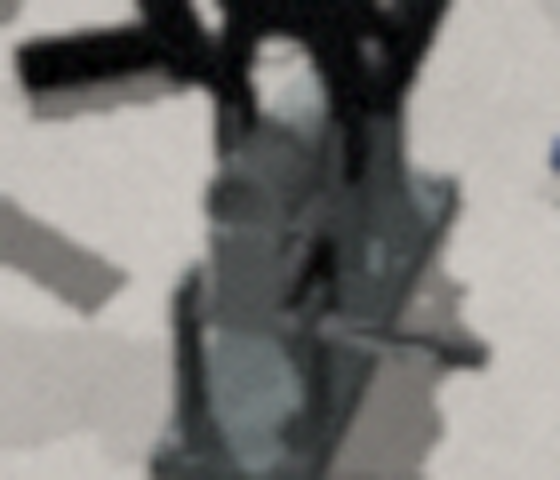

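View pics/w11.png

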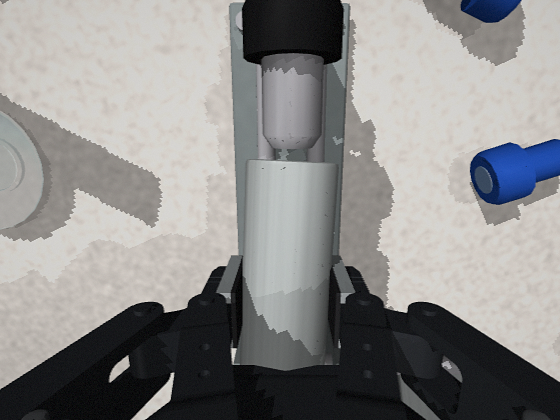

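```bash
python3 -m handwheel '[[0.7,0.002,-0.002,0,0],[0.7,0.002,-0.002,-0.003,0],[0.55,0.002,-0.002,-0.003,0],[0.45,0.002,-0.002,-0.003,0],[0.4,0.002,-0.002,-0.003,0]]'
python3 - <<'E'
from h import *
o=get_obs();print(o['ee_pos'],loc(o['ee_pos']),o['tcp_rot'],o['wrist_force'])
c=viewer.camera('wrist'); cv2.imwrite('pics/w12.png',c['color'])
s=viewer.camera('side');cv2.imwrite('pics/s12.png',cv2.resize(s['color'][150:210,240:310],None,fx=8,fy=8,interpolation=cv2.INTER_CUBIC))
E
```

```text
time: 10.75
ee_pos: [0.5833, 0.193, 0.0835]
tcp_rot: [-179.9, -0.1, -24.5]
wrist_force: [-0.2, 0.1, -0.5]
opening: 0.0514
[0.58331383 0.19296565 0.08345151] (np.float64(0.06604002933918945), np.float64(0.0006407449218953018)) [-1.79923418e+02 -1.17761645e-01 -2.44615027e+01] [-0.16256626  0.07519779 -0.49695249]
```

View pics/s12.png

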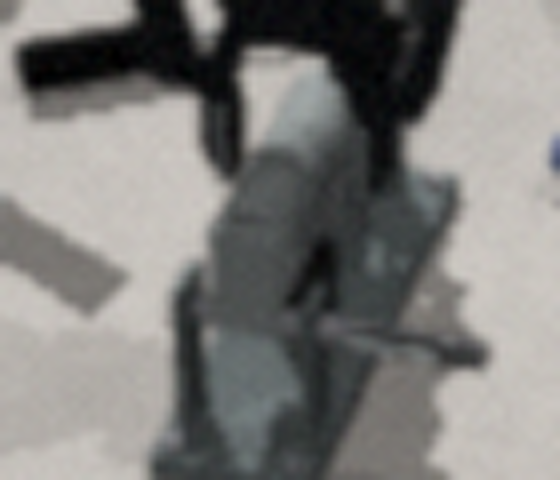

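View pics/w12.png

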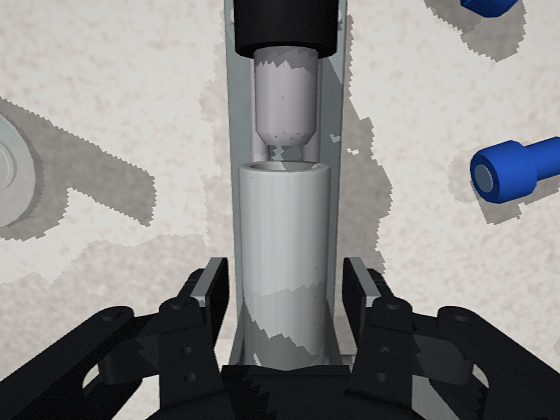

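The tube has dropped level behind the stop: the bore is visible again and lines up with the spigot. Raising to measure.

```bash
python3 -m handwheel '[[0.4,0,0,0,0],[0.3,0,0,0.03,0],[0.3,0,0,0.07,0],[0.3,0,0,0.11,0],[0.3,-0.01,-0.03,0.12,0]]'
python3 -m handwheel '[[0.3,0,0,0,0],[0.3,0,0,0,0]]'
python3 - <<'E'
from h import *
import pickle
c=viewer.camera('wrist'); cv2.imwrite('pics/w13.png',c['color'])
pickle.dump(c,open('w13.pkl','wb'));print(loc(get_obs()['ee_pos']),get_obs()['ee_pos'])
E
```

```text
time: 11.35
ee_pos: [0.575, 0.1651, 0.208]
tcp_rot: [-179.7, -0.4, -24.3]
wrist_force: [0.2, -0.3, 0.2]
opening: 0.0597
time: 11.55
ee_pos: [0.5753, 0.1651, 0.2089]
tcp_rot: [-179.6, -0.5, -24.3]
wrist_force: [-0.5, 0.2, 0.2]
opening: 0.0599
(np.float64(0.037491051351642296), np.float64(-0.0034185604673492073)) [0.57507207 0.16533242 0.20786404]
```

View pics/w13.png

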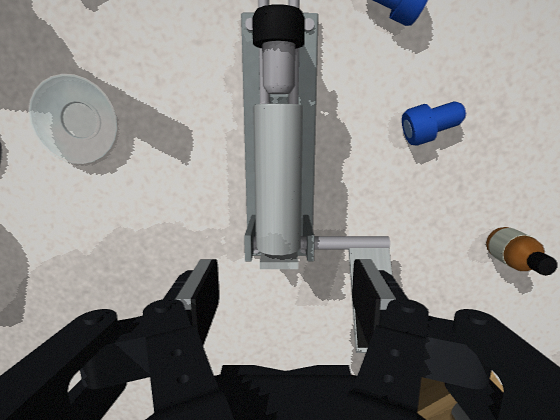

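Run:
```python
from h import *
import pickle
c=pickle.load(open('w13.pkl','rb'))
cv2.imwrite('pics/c13.png',cv2.resize(c['color'][0:280,230:400],None,fx=2.1,fy=2.1,interpolation=cv2.INTER_CUBIC))
def ax(p,z): return [round(float(x),4) for x in loc(onz(c,p,z))]
print('far',ax((279,103),.113),'near',ax((279,254),.113),'stop top front/back',ax((280,262),.109),ax((280,269),.109))
print('head',ax((254,25),.095),ax((304,25),.095),'lens top',ax((278,6),.106),'sh',ax((278,45),.106))
print('axis mid tube',ax((256,180),.095),ax((302,180),.095))
```

```text
far [0.1163, -0.0007] near [0.0089, -0.0008] stop top front/back [0.0008, -0.0015] [-0.005, -0.0015]
head [0.1674, 0.0164] [0.1677, -0.0175] lens top [0.1757, 0.0] sh [0.1529, 0.0]
axis mid tube [0.0617, 0.0169] [0.0618, -0.018]
```

View pics/c13.png

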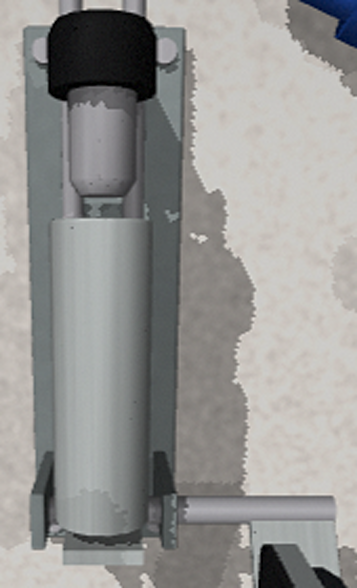

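```bash
python3 -m handwheel '[[1,0.02,0.045,0,0],[1,0.04,0.09,0,0],[1,0.055,0.13,0,0],[1,0.066,0.151,0,0],[1,0.066,0.151,0,0]]'
python3 -m handwheel '[[1,0,0,0,0],[1,0,0,0,0]]'
python3 -c "
from h import *;o=get_obs();print(loc(o['ee_pos']),o['q'])"
```

```text
time: 12.1
ee_pos: [0.6411, 0.3198, 0.204]
tcp_rot: [-179.8, -0.2, -24.1]
wrist_force: [-0.0, 0.4, 0.4]
opening: -0.0001
time: 12.3
ee_pos: [0.6405, 0.3197, 0.2027]
tcp_rot: [-179.9, -0.1, -24.1]
wrist_force: [-0.6, 0.5, -0.5]
opening: -0.0002
(np.float64(0.20507596658434266), np.float64(0.0015960056441074177)) [ 2.65407247e+01  2.92530904e+01  3.69699540e+01  9.75377351e+01
 -4.53705213e-02  1.40663177e+02]
```

```bash
python3 -m handwheel '[[1,0.001,-0.001,-0.04,0],[1,0.001,-0.001,-0.08,0],[1,0.001,-0.001,-0.105,0],[1,0.001,-0.001,-0.113,0],[1,0.001,-0.001,-0.113,0]]'
python3 - <<'E'
from h import *
o=get_obs();print(o['ee_pos'],loc(o['ee_pos']),o['tcp_rot'],o['wrist_force'])
s=viewer.camera('side');cv2.imwrite('pics/s14.png',cv2.resize(s['color'][120:220,240:340],None,fx=6,fy=6,interpolation=cv2.INTER_CUBIC))
E
```

```text
time: 12.8
ee_pos: [0.641, 0.3178, 0.0893]
tcp_rot: [-180.0, -0.1, -24.2]
wrist_force: [-0.6, -0.6, 0.4]
opening: -0.0001
[0.64100466 0.31776903 0.08928315] (np.float64(0.20353201357342088), np.float64(0.00037937803852228225)) [-1.79952331e+02 -9.66268712e-02 -2.41659731e+01] [-0.5933945  -0.58301315  0.38835861]
```

View pics/s14.png

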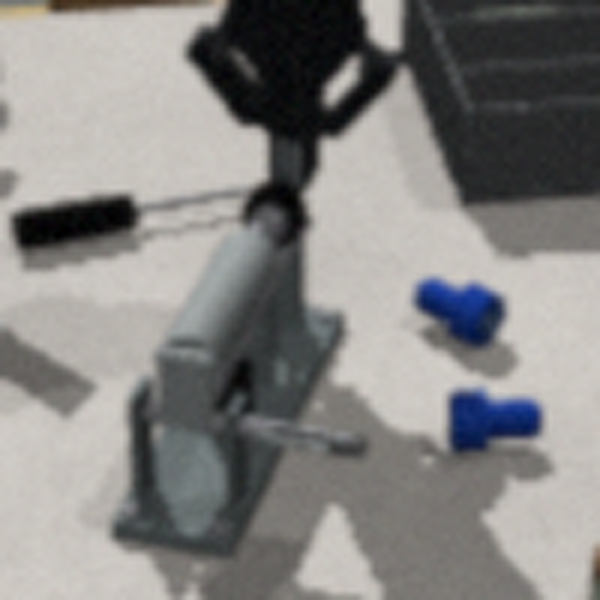

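```bash
python3 -m handwheel '[[1,-0.004,-0.009,0,0],[1,-0.008,-0.018,0,0],[1,-0.0125,-0.027,0,0],[1,-0.015,-0.033,0,0],[1,-0.0165,-0.036,0,0]]'
python3 -c "
from h import *;o=get_obs();print(loc(o['ee_pos']),o['ee_pos'])
c=viewer.camera('wrist'); cv2.imwrite('pics/w15.png',c['color'])"
```

```text
time: 13.35
ee_pos: [0.6251, 0.2815, 0.0917]
tcp_rot: [-179.8, -0.2, -24.2]
wrist_force: [1.6, 1.0, 0.5]
opening: -0.0001
(np.float64(0.1639156647505376), np.float64(-0.0003428878910936989)) [0.62510648 0.28147544 0.0916613 ]
```

View pics/w15.png

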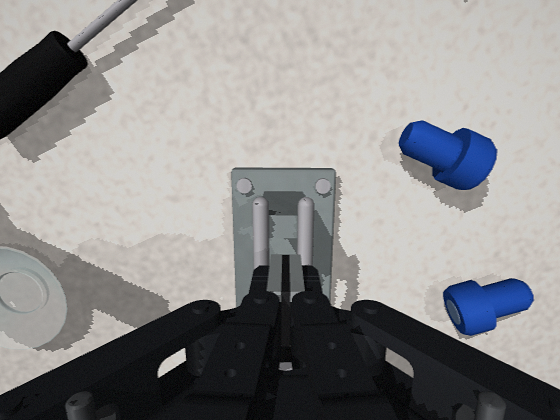

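```bash
python3 -m handwheel '[[1,-0.002,-0.005,-0.001,0],[1,-0.004,-0.009,-0.002,0],[1,-0.006,-0.013,-0.002,0],[1,-0.007,-0.016,-0.002,0]]'
python3 -m handwheel '[[1,-0.001,-0.002,0,0],[1,-0.002,-0.0045,0,0]]'
python3 -c "
from h import *;o=get_obs();print(loc(o['ee_pos']),o['ee_pos'])"
```

```text
time: 13.8
ee_pos: [0.6177, 0.2649, 0.0892]
tcp_rot: [-179.9, -0.2, -24.2]
wrist_force: [-0.5, 0.9, -0.4]
opening: 0.0
time: 14.0
ee_pos: [0.6159, 0.261, 0.0893]
tcp_rot: [-179.8, -0.2, -24.2]
wrist_force: [5.7, 14.1, 0.9]
opening: 0.0003
(np.float64(0.1414127551931187), np.float64(-0.0005252732214780717)) [0.61586895 0.26095515 0.08927881]
```

```bash
python3 -m handwheel '[[1,-0.0015,-0.0035,0,0],[1,-0.0015,-0.0035,0,0]]'
python3 - <<'E'
from h import *
o=get_obs();print(o['ee_pos'],loc(o['ee_pos']))
s=viewer.camera('side');cv2.imwrite('pics/s16.png',cv2.resize(s['color'][130:220,245:335],None,fx=6,fy=6,interpolation=cv2.INTER_CUBIC))
E
```

```text
time: 14.2
ee_pos: [0.6158, 0.2606, 0.0909]
tcp_rot: [-179.3, -0.2, -24.1]
wrist_force: [5.7, 15.5, 1.6]
opening: -0.0004
[0.61575483 0.26059324 0.0908562 ] (np.float64(0.14103627341949765), np.float64(-0.0005728213666768844))
```

View pics/s16.png

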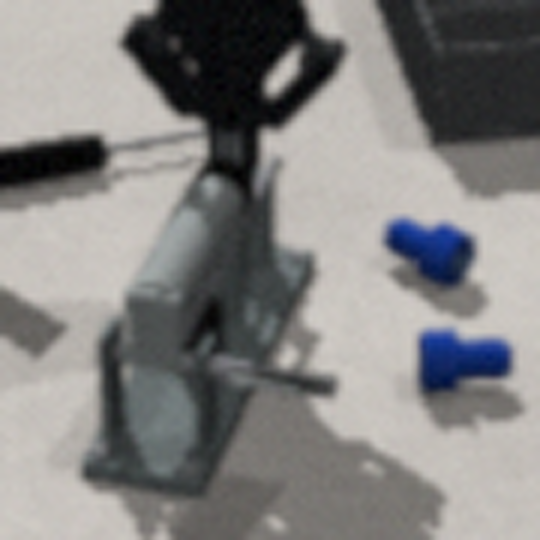

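```bash
python3 -m handwheel '[[1,0.006,0.013,0,0],[1,0.010,0.022,0.02,0],[1,0.010,0.022,0.06,0],[1,0.0,0.0,0.1,0],[1,-0.02,-0.045,0.12,0]]'
python3 -m handwheel '[[1,-0.01,-0.03,0,0],[1,-0.01,-0.03,0,0],[1,-0.01,-0.03,0,0]]'
python3 - <<'E'
from h import *
import pickle
c=viewer.camera('wrist'); cv2.imwrite('pics/w17.png',c['color'])
pickle.dump(c,open('w17.pkl','wb'));o=get_obs();print(loc(o['ee_pos']),o['ee_pos'])
E
```

```text
time: 14.75
ee_pos: [0.5976, 0.2195, 0.2124]
tcp_rot: [-179.2, -0.4, -23.9]
wrist_force: [0.6, -0.4, 0.3]
opening: -0.0002
time: 15.05
ee_pos: [0.5876, 0.1889, 0.2127]
tcp_rot: [-179.2, -0.4, -24.0]
wrist_force: [-0.2, 0.7, -0.0]
opening: 0.0001
(np.float64(0.06470426980913044), np.float64(-0.004715842060703579)) [0.58762216 0.18951376 0.21209436]
```

View pics/w17.png

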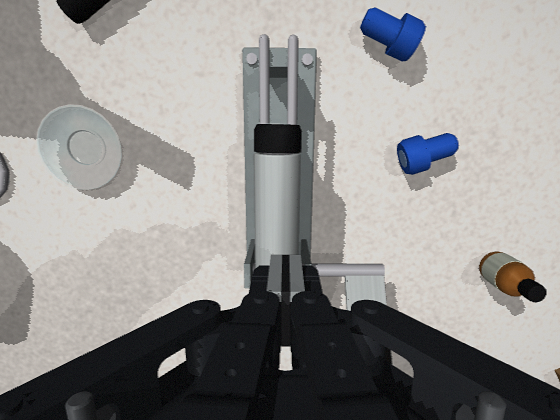

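```bash
python3 -m handwheel '[[1,0.006,-0.045,0,0],[1,0.012,-0.09,0,0],[1,0.017,-0.13,0,0],[1,0.018,-0.143,-0.03,0],[1,0.018,-0.143,-0.055,0]]'
python3 -m handwheel '[[1,0,0,0,0]]'
python3 - <<'E'
from h import *
c=viewer.camera('wrist'); cv2.imwrite('pics/w18.png',c['color'])
o=get_obs();print(loc(o['ee_pos']),o['ee_pos'])
t=viewer.camera('top');cv2.imwrite('pics/t18.png',cv2.resize(t['color'][150:270,180:320],None,fx=5,fy=5,interpolation=cv2.INTER_CUBIC))
s=viewer.camera('side');cv2.imwrite('pics/s18.png',cv2.resize(s['color'][130:230,230:340],None,fx=5,fy=5,interpolation=cv2.INTER_CUBIC))
E
```

```text
time: 15.6
ee_pos: [0.6063, 0.0451, 0.1555]
tcp_rot: [-179.2, -0.4, -24.0]
wrist_force: [0.6, -0.0, -0.1]
opening: 0.0002
time: 15.7
ee_pos: [0.6049, 0.0452, 0.1511]
tcp_rot: [-179.4, -0.0, -24.0]
wrist_force: [-0.7, 1.0, -0.7]
opening: 0.0003
(np.float64(-0.05872930788610356), np.float64(-0.08121168219613388)) [0.60554043 0.04540826 0.15314087]
```

View pics/w18.png

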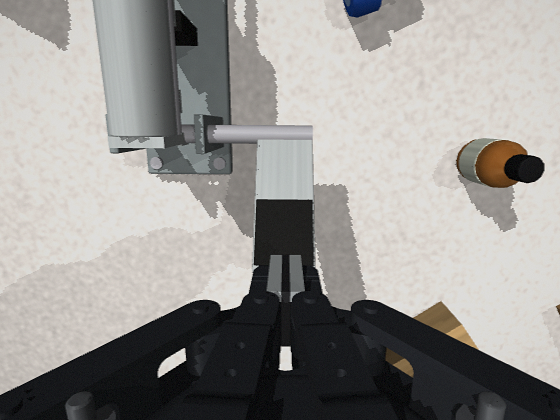

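View pics/t18.png

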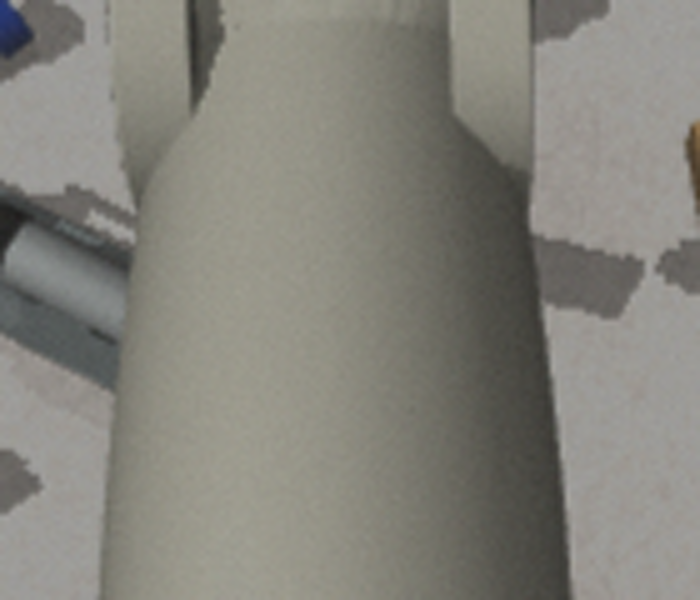

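View pics/s18.png

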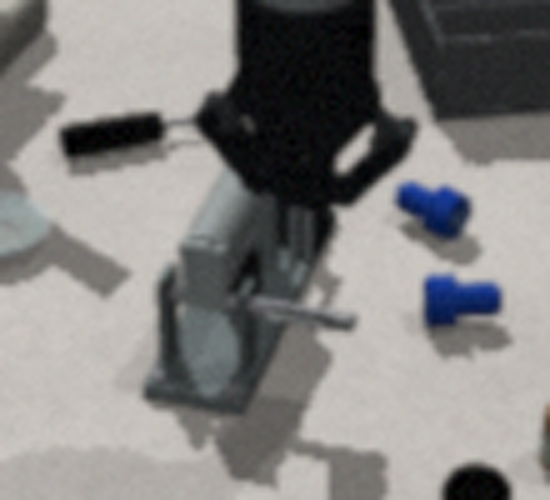

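```bash
python3 -m handwheel '[[1,0,0.001,-0.02,0],[1,0,0.001,-0.04,0],[1,0,0.001,-0.05,0],[1,0,0.001,-0.058,0],[1,0,0.001,-0.066,0]]'
python3 -m handwheel '[[1,0,0,-0.008,0],[1,0,0,-0.016,0],[1,0,0,-0.024,0],[1,0,0,-0.032,0],[1,0,0,-0.04,0]]'
```

```text
time: 16.35
ee_pos: [0.6078, 0.0473, 0.0926]
tcp_rot: [-179.2, -0.6, -23.9]
wrist_force: [-2.5, -2.2, 9.1]
opening: 0.0001
time: 16.85
ee_pos: [0.6093, 0.0476, 0.0554]
tcp_rot: [-179.1, -0.8, -23.9]
wrist_force: [-0.2, 1.7, 8.5]
opening: 0.0003
```

Run:
```python
from h import *
o=get_obs();print(loc(o['ee_pos']),o['ee_pos'],o['wrist_force'])
s=viewer.camera('side');cv2.imwrite('pics/s19.png',cv2.resize(s['color'][130:230,230:340],None,fx=5,fy=5,interpolation=cv2.INTER_CUBIC))
```

```text
(np.float64(-0.05517340972361896), np.float64(-0.08368864087586034)) [0.60927666 0.04760378 0.05539736] [-0.16579419  1.7473859   8.49589201]
```

View pics/s19.png

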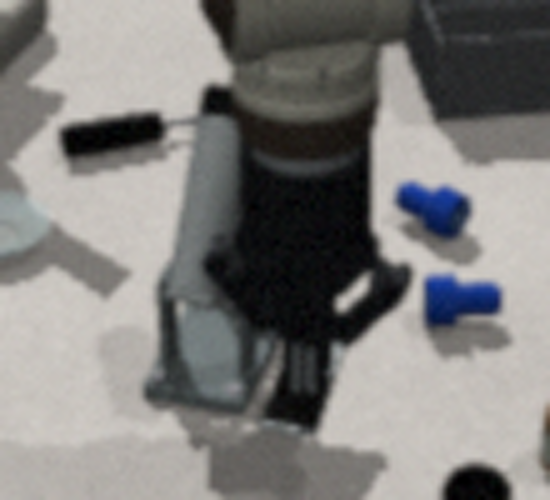

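```bash
python3 -m handwheel '[[1,-0.001,0,-0.008,0],[1,-0.001,0,-0.016,0],[1,-0.001,0,-0.022,0],[1,-0.001,0,-0.028,0],[1,-0.001,0,-0.03,0]]'
python3 -m handwheel '[[1,0,0,-0.004,0],[1,0,0,-0.008,0],[1,0,0,-0.008,0]]'
```

```text
time: 17.4
ee_pos: [0.6106, 0.0489, 0.0324]
tcp_rot: [-178.8, -1.1, -23.9]
wrist_force: [-22.5, -2.7, 56.6]
opening: -0.0005
time: 17.7
ee_pos: [0.6112, 0.0489, 0.0326]
tcp_rot: [-178.7, -1.4, -23.8]
wrist_force: [-27.4, -6.8, 49.7]
opening: -0.0001
```

Run:
```python
from h import *
o=get_obs();print(loc(o['ee_pos']),o['ee_pos'],o['wrist_force'])
s=viewer.camera('side');cv2.imwrite('pics/s20.png',cv2.resize(s['color'][130:230,230:340],None,fx=5,fy=5,interpolation=cv2.INTER_CUBIC))
```

```text
(np.float64(-0.05315574147417702), np.float64(-0.08491504496469252)) [0.61123398 0.04892437 0.03263452] [-27.41986029  -6.75510934  49.73905964]
```

View pics/s20.png

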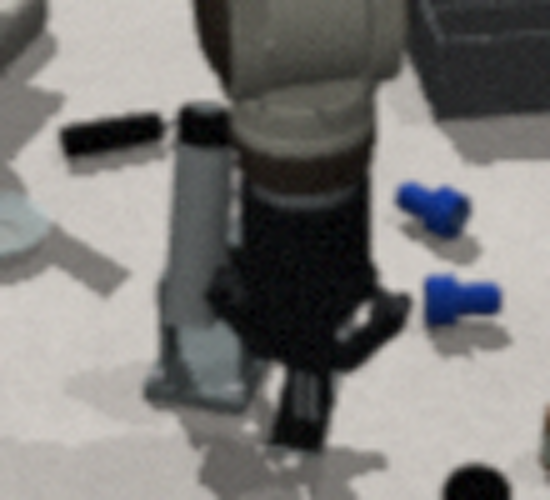

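```bash
python3 -m handwheel '[[1,0,0,0.02,0],[1,0.0,0.0,0.06,0],[1,0,0,0.11,0],[0.5,0.0,0,0.16,0],[0,0,0,0.21,0]]'
python3 -m handwheel '[[0,-0.02,-0.04,0.05,0],[0,-0.04,-0.06,0.07,0],[0,-0.04,-0.06,0.07,0]]'
python3 - <<'E'
from h import *
import pickle
o=get_obs();print(loc(o['ee_pos']),o['ee_pos'],o['tcp_rot'])
c=viewer.camera('wrist'); cv2.imwrite('pics/w21.png',c['color']);pickle.dump(c,open('w21.pkl','wb'))
s=viewer.camera('side');cv2.imwrite('pics/s21.png',cv2.resize(s['color'][130:230,230:340],None,fx=5,fy=5,interpolation=cv2.INTER_CUBIC));pickle.dump(s,open('s21.pkl','wb'))
E
```

```text
time: 18.25
ee_pos: [0.6111, 0.0495, 0.2463]
tcp_rot: [-178.7, -1.5, -23.8]
wrist_force: [1.7, 0.0, -0.6]
opening: 0.0285
time: 18.55
ee_pos: [0.5702, -0.0123, 0.3237]
tcp_rot: [-178.5, -2.0, -23.9]
wrist_force: [0.3, 0.7, 0.6]
opening: 0.0722
(np.float64(-0.12590593095779096), np.float64(-0.0732310047620072)) [ 0.57021902 -0.01228739  0.32374367] [-178.49982274   -1.98626831  -23.85871945]
```

View pics/s21.png

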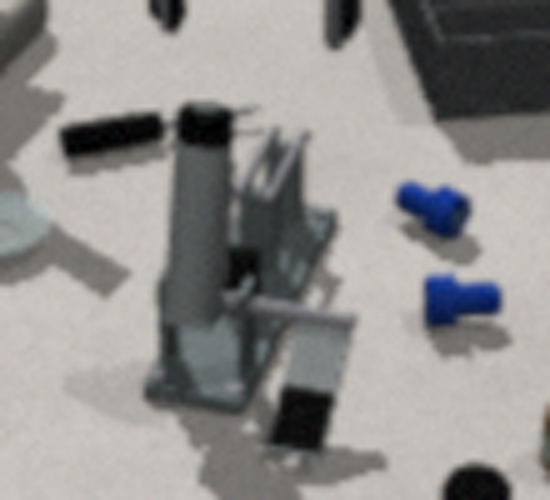

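View pics/w21.png

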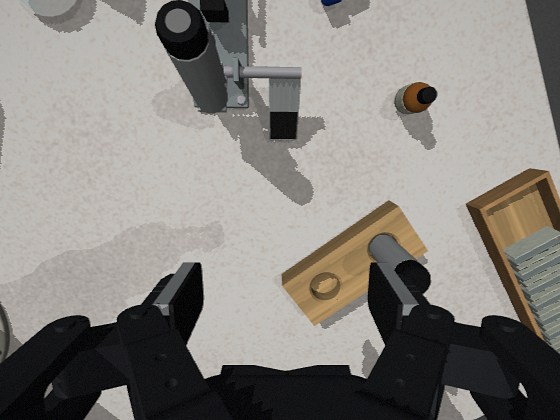

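Run:
```python
from h import *
import pickle
c=pickle.load(open('w21.pkl','rb'));s=pickle.load(open('s21.pkl','rb'))
p=(181,20);q=(230+204/5-.4,130+108/5-.4)
P=tri([(c,p),(s,q)]);print('lens tri',P,loc(P)); print('wrist at z.198',loc(onz(c,p,.198)),'side',loc(onz(s,q,.198)))
for z in (.12,.15,.17): print(z)
print('well wrist',onz(c,(325,287),.04))
cv2.imwrite('pics/c21.png',cv2.resize(c['color'][0:120,130:320],None,fx=4,fy=4,interpolation=cv2.INTER_CUBIC))
```

```text
lens tri [0.56165592 0.14283041 0.1981788 ] (np.float64(0.011441624452194297), np.float64(-0.0006327324708927133))
wrist at z.198 (np.float64(0.011845543017706128), np.float64(-0.002620652172042934)) side (np.float64(0.01182632950103978), np.float64(0.0016021517483237845))
0.12
0.15
0.17
well wrist [ 0.57091284 -0.17238092  0.04      ]
```

View pics/c21.png

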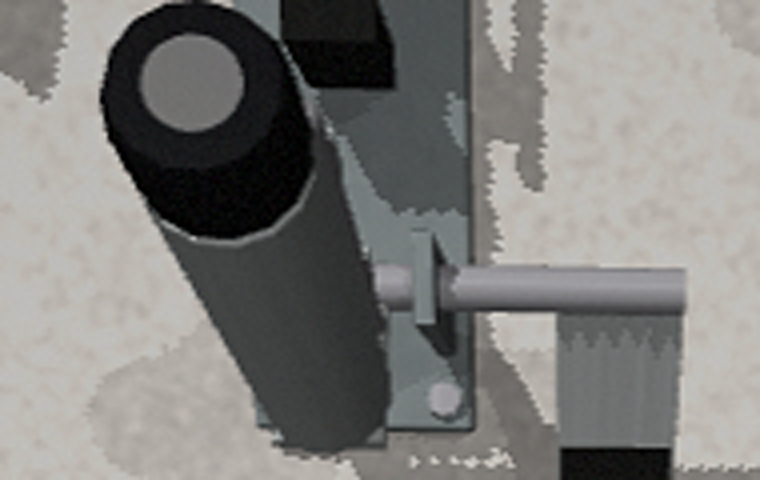

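```bash
python3 -m handwheel '[[0,-0.004,0.045,0,0],[0,-0.008,0.09,0,-0.5],[0,-0.012,0.13,0,-0.8],[0,-0.014,0.145,-0.03,-0.8],[0,-0.014,0.145,-0.07,-0.8]]' 20
python3 -m handwheel '[[0,0,0,0,0],[0,0,0,0,0]]'
python3 - <<'E'
from h import *
o=get_obs();print(loc(o['ee_pos']),o['ee_pos'],o['tcp_rot'])
c=viewer.camera('wrist'); cv2.imwrite('pics/w22.png',c['color'])
E
```

```text
time: 19.15
ee_pos: [0.5576, 0.138, 0.2482]
tcp_rot: [-178.5, -1.8, -24.4]
wrist_force: [0.5, -0.8, -0.2]
opening: 0.0855
time: 19.35
ee_pos: [0.5572, 0.1388, 0.2478]
tcp_rot: [-178.5, -1.7, -24.3]
wrist_force: [-0.3, -0.7, 0.9]
opening: 0.0855
(np.float64(0.005943853037810611), np.float64(0.00176356086859284)) [0.55718153 0.13883697 0.24780616] [-178.54221946   -1.66953294  -24.30437963]
```

View pics/w22.png

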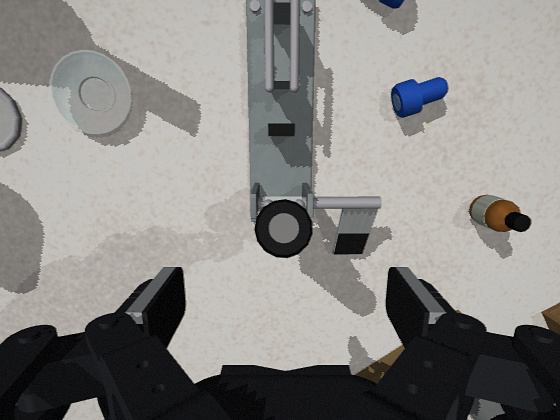

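```bash
python3 -m handwheel '[[0,-0.001,-0.006,-0.02,0],[0,-0.001,-0.006,-0.05,0],[0,-0.001,-0.006,-0.08,0],[0,-0.001,-0.006,-0.098,0],[0,-0.001,-0.006,-0.105,0]]'
python3 -m handwheel '[[0,0,0,0,0]]'
python3 - <<'E'
from h import *
o=get_obs();print(loc(o['ee_pos']),o['ee_pos'],o['tcp_rot'],o['wrist_force'])
s=viewer.camera('side');cv2.imwrite('pics/s23.png',cv2.resize(s['color'][100:220,220:340],None,fx=5,fy=5,interpolation=cv2.INTER_CUBIC))
c=viewer.camera('wrist'); cv2.imwrite('pics/w23.png',c['color'])
E
```

```text
time: 19.9
ee_pos: [0.5577, 0.1323, 0.1453]
tcp_rot: [-178.4, -1.9, -24.4]
wrist_force: [-0.1, -0.4, 0.0]
opening: 0.0854
time: 20.0
ee_pos: [0.5585, 0.1322, 0.1467]
tcp_rot: [-178.4, -1.9, -24.4]
wrist_force: [-0.1, 0.8, 0.1]
opening: 0.0851
(np.float64(0.0004800310503686407), np.float64(-0.0021640769144228985)) [0.55846667 0.13223182 0.14666015] [-178.35046076   -1.91838409  -24.42274938] [-0.06116049  0.7561989   0.14763384]
```

View pics/s23.png

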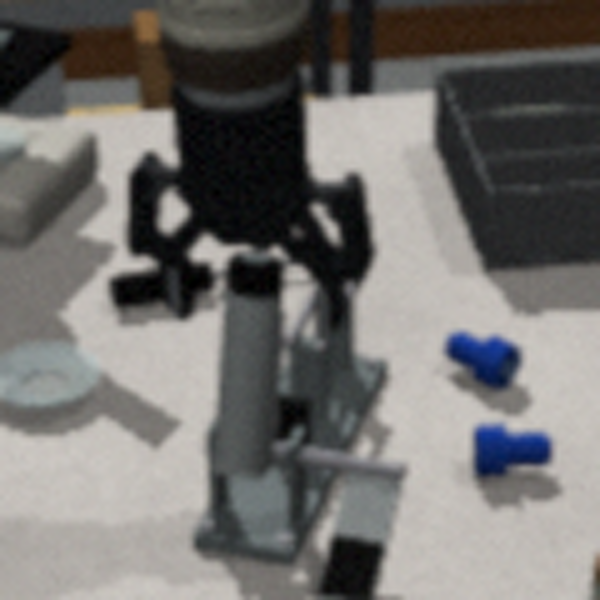

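View pics/w23.png

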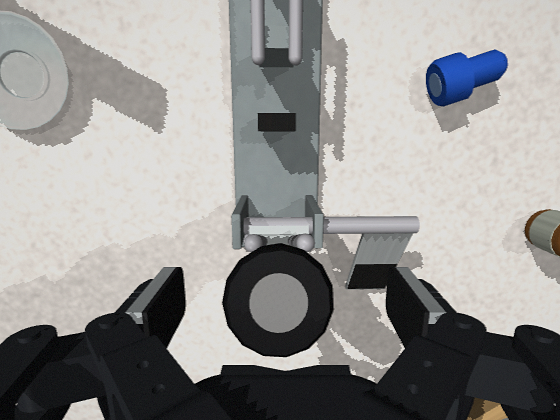

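```bash
python3 -m handwheel '[[0,-0.002,0.001,-0.003,0],[0,-0.002,0.001,-0.006,0],[0,-0.002,0.001,-0.006,0]]' 30
python3 -m handwheel '[[0.7,0,0,0,0],[0.7,0,0,0,0],[0.7,0,0,0,0],[0.7,0,0,0,0],[0.7,0,0,0,0]]' 30
python3 - <<'E'
from h import *
o=get_obs();print(loc(o['ee_pos']),o['ee_pos'],o['tcp_rot'],o['wrist_force'])
s=viewer.camera('side');cv2.imwrite('pics/s24.png',cv2.resize(s['color'][100:220,220:340],None,fx=5,fy=5,interpolation=cv2.INTER_CUBIC))
E
```

```text
time: 20.4
ee_pos: [0.5569, 0.1335, 0.1418]
tcp_rot: [-178.3, -2.0, -24.4]
wrist_force: [-0.3, 0.2, -0.8]
opening: 0.0855
time: 20.9
ee_pos: [0.5565, 0.1337, 0.142]
tcp_rot: [-178.3, -2.0, -24.4]
wrist_force: [-2.8, 0.7, 4.4]
opening: 0.0351
(np.float64(0.0009762665540122595), np.float64(0.00019841040545663064)) [0.55652769 0.13366986 0.14203696] [-178.26659024   -1.96711295  -24.40723394] [-2.77118241  0.73595663  4.38634388]
```

View pics/s24.png

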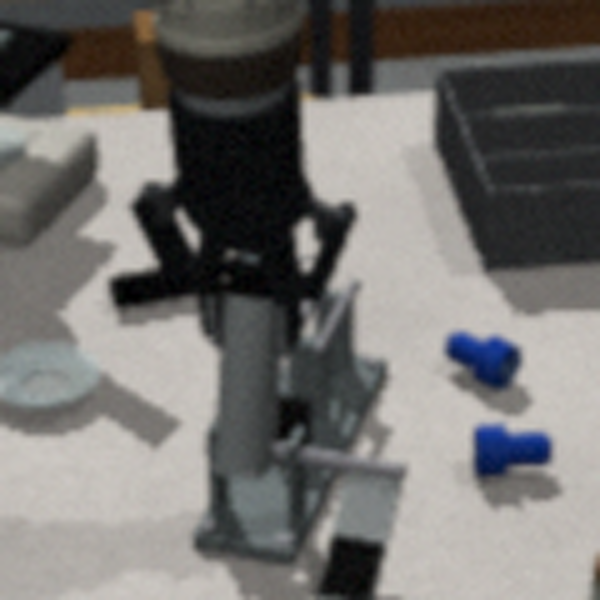

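```bash
python3 -m handwheel '[[0.7,0,0,0.004,0],[0.7,-0.001,-0.001,0.015,0],[0.7,-0.001,-0.002,0.035,0],[0.7,-0.001,-0.003,0.055,0],[0.7,-0.002,-0.004,0.075,0]]' 30
python3 -m handwheel '[[0.7,0,0,0.0,0],[0.7,0,0,0,0]]'
python3 - <<'E'
from h import *
o=get_obs();print(loc(o['ee_pos']),o['ee_pos'],o['tcp_rot'],o['wrist_force'],o['opening'])
s=viewer.camera('side');cv2.imwrite('pics/s25.png',cv2.resize(s['color'][80:220,220:340],None,fx=4.2,fy=4.2,interpolation=cv2.INTER_CUBIC))
E
```

```text
time: 21.45
ee_pos: [0.5548, 0.1294, 0.2185]
tcp_rot: [-178.3, -2.0, -24.4]
wrist_force: [1.0, 0.1, -1.0]
opening: 0.0348
time: 21.65
ee_pos: [0.5552, 0.1294, 0.2189]
tcp_rot: [-178.2, -2.1, -24.4]
wrist_force: [-0.3, 0.2, -1.7]
opening: 0.0345
(np.float64(-0.0035070433683656375), np.float64(-0.00035812963442389666)) [0.55515989 0.12936417 0.2188973 ] [-178.22561773   -2.0843299   -24.42337872] [-0.32549911  0.17079469 -1.71974803] 0.03446744331059344
```

View pics/s25.png

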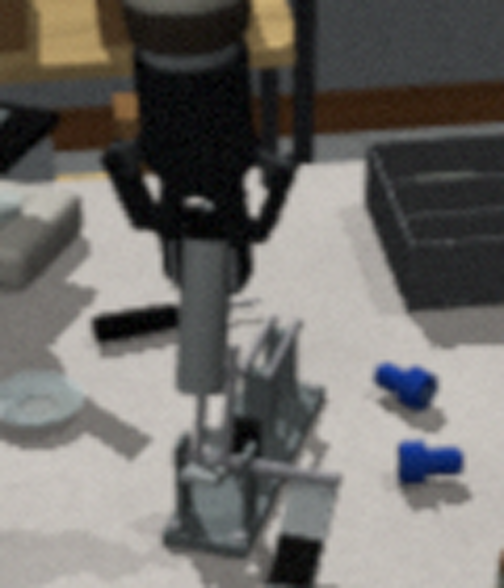

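```bash
python3 -m handwheel '[[0.7,-0.005,-0.03,0.01,0],[0.7,-0.003,-0.07,0.01,-8],[0.7,0.005,-0.11,0.01,-16],[0.7,0.015,-0.15,0.01,-24],[0.7,0.02,-0.19,0.01,-32]]' 30
python3 -m handwheel '[[0.7,0.005,-0.03,0,-8],[0.7,0.01,-0.06,0,-16],[0.7,0.02,-0.09,0,-22.5],[0.7,0.025,-0.107,-0.01,-22.5],[0.7,0.025,-0.107,-0.01,-22.5]]'
python3 -m handwheel '[[0.7,0,0,0.0,0],[0.7,0,0,0,0]]'
python3 - <<'E'
from h import *
import pickle
o=get_obs();print(o['ee_pos'],o['tcp_rot'],o['wrist_force'],o['opening'])
s=viewer.camera('side');cv2.imwrite('pics/s26.png',cv2.resize(s['color'][100:300,230:390],None,fx=3,fy=3,interpolation=cv2.INTER_CUBIC));pickle.dump(s,open('s26.pkl','wb'))
c=viewer.camera('wrist'); cv2.imwrite('pics/w26.png',c['color']);pickle.dump(c,open('w26.pkl','wb'))
E
```

```text
time: 22.2
ee_pos: [0.5747, -0.0622, 0.2264]
tcp_rot: [-178.4, -2.0, -56.7]
wrist_force: [0.7, 0.1, -2.5]
opening: 0.0347
time: 22.7
ee_pos: [0.5993, -0.1708, 0.2129]
tcp_rot: [-178.6, -1.9, -79.2]
wrist_force: [-0.1, 0.6, -2.0]
opening: 0.0349
time: 22.9
ee_pos: [0.5989, -0.1699, 0.212]
tcp_rot: [-178.7, -1.8, -79.0]
wrist_force: [0.5, -0.0, -1.4]
opening: 0.0344
[ 0.59892132 -0.16988345  0.21196527] [-178.65059515   -1.81016846  -79.0337594 ] [ 0.53079418 -0.03739496 -1.40284361] 0.03442330377443221
```

View pics/s26.png

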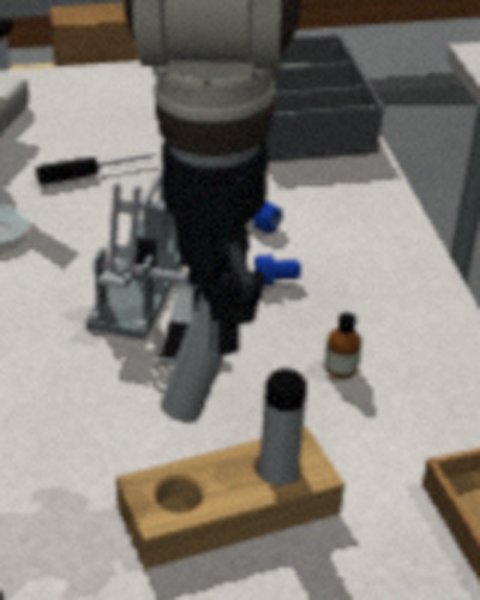

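View pics/w26.png

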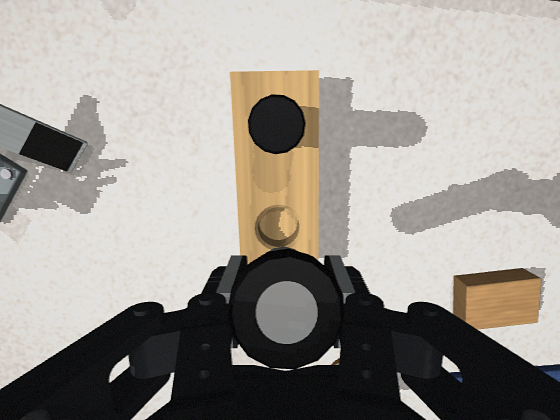

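Run:
```python
from h import *
import pickle
np.set_printoptions(precision=4,suppress=True)
c=pickle.load(open('w26.pkl','rb'));s=pickle.load(open('s26.pkl','rb'))
hsv=cv2.cvtColor(c['color'],cv2.COLOR_BGR2HSV)
w=onz(c,(277.3,225.5),.04);print('well wrist',w)
for p in [(256,225),(299,225),(277,205),(277,246)]: print(onz(c,p,.04))
for p in [(231,71),(318,70)]: print('stand far corner',onz(c,p,.04))
print('stand edges mid y at row', onz(c,(236,160),.04),onz(c,(318,160),.04))
D=lambda x,y:(230+x/3-.33,100+y/3-.33)
print('well side',onz(s,D(179,494),.04))
# tube bottom in the plane through tcp along stand x
o=get_obs();P0=o['ee_pos']; th=np.radians(11.0); a=np.array([np.cos(th),np.sin(th)]);n=np.array([-a[1],a[0]])
def inpl(cam,p):
  oo,d=ray(cam,p);k=((P0[:2]-oo[:2])@n)/(d[:2]@n);Q=oo+k*d;return (Q[:2]-P0[:2])@a,Q[2]-P0[2]
print('bottom ctr rel tcp',inpl(s,D(182,408)))
print('axis upper', inpl(s,D(200,330)))
cv2.imwrite('pics/c26.png',cv2.resize(s['color'][185:285,260:340],None,fx=6,fy=6,interpolation=cv2.INTER_CUBIC))
```

```text
well wrist [ 0.574  -0.1735  0.04  ]
[ 0.5708 -0.1532  0.04  ]
[ 0.5783 -0.194   0.04  ]
[ 0.5938 -0.1695  0.04  ]
[ 0.5534 -0.177   0.04  ]
stand far corner [ 0.7029 -0.1088  0.04  ]
stand far corner [ 0.7183 -0.1825  0.04  ]
stand edges mid y at row [ 0.6285 -0.1248  0.04  ] [ 0.6426 -0.1989  0.04  ]
well side [ 0.5703 -0.1748  0.04  ]
bottom ctr rel tcp (np.float64(-0.02776005275883039), np.float64(-0.06861836515928599))
axis upper (np.float64(-0.013513716467123515), np.float64(0.01099248752223514))
```

View pics/c26.png

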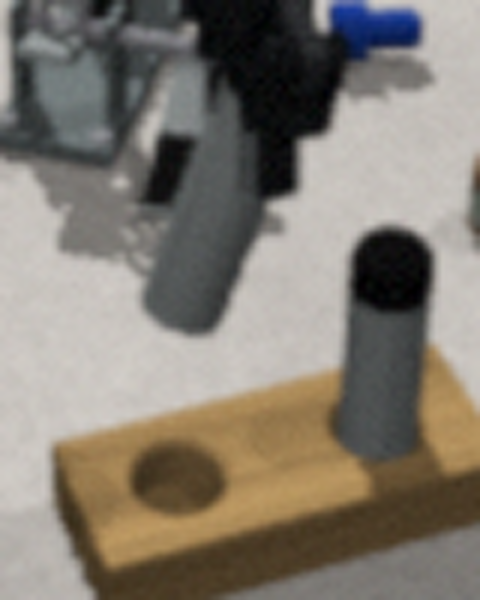

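```bash
python3 -m handwheel '[[0.7,-0.003,0.004,-0.03,0],[0.7,-0.003,0.004,-0.06,0],[0.7,-0.003,0.004,-0.08,0],[0.7,-0.003,0.004,-0.086,0],[0.7,-0.003,0.004,-0.086,0]]' 30
python3 -m handwheel '[[0.7,0,0,0.0,0]]'
python3 - <<'E'
from h import *
import pickle
o=get_obs();print(o['ee_pos'],o['tcp_rot'],o['wrist_force'],o['opening'])
s=viewer.camera('side');cv2.imwrite('pics/s27.png',cv2.resize(s['color'][190:290,260:340],None,fx=6,fy=6,interpolation=cv2.INTER_CUBIC));pickle.dump(s,open('s27.pkl','wb'))
c=viewer.camera('wrist'); cv2.imwrite('pics/w27.png',c['color']);pickle.dump(c,open('w27.pkl','wb'))
E
```

```text
time: 23.5
ee_pos: [0.5959, -0.1652, 0.1268]
tcp_rot: [-178.6, -1.8, -79.0]
wrist_force: [-0.2, 0.8, -1.1]
opening: 0.0347
time: 23.6
ee_pos: [0.5965, -0.1651, 0.1284]
tcp_rot: [-178.5, -1.9, -79.0]
wrist_force: [-0.5, -1.0, -1.8]
opening: 0.0346
[ 0.5965164  -0.16512434  0.12840541] [-178.50909599   -1.88451221  -78.97168776] [-0.5137345  -1.02173062 -1.77387799] 0.034569785206517
```

View pics/s27.png

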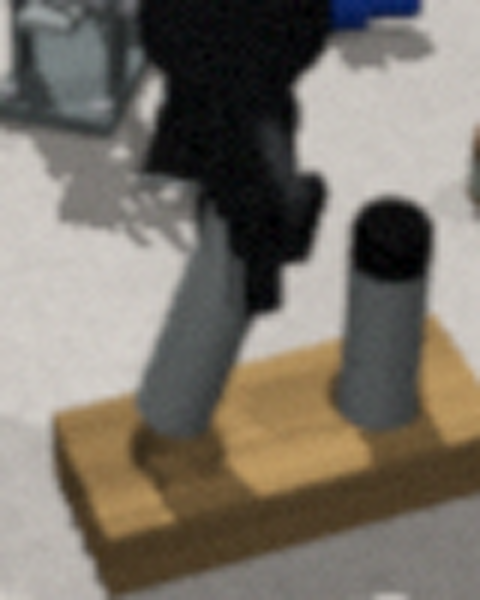

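View pics/w27.png

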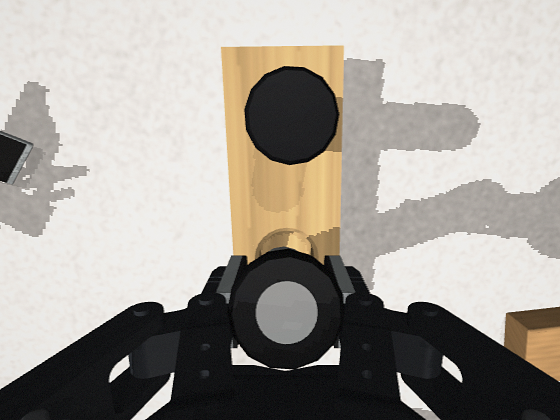

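```bash
python3 -m handwheel '[[0.7,0,0,-0.008,0],[0.7,0,0,-0.016,0],[0.7,0,0,-0.022,0],[0.7,0,0,-0.022,0]]' 30
python3 - <<'E'
from h import *
o=get_obs();print(o['ee_pos'],o['tcp_rot'],o['wrist_force'],o['opening'])
s=viewer.camera('side');cv2.imwrite('pics/s28.png',cv2.resize(s['color'][190:290,260:340],None,fx=6,fy=6,interpolation=cv2.INTER_CUBIC))
E
```

```text
time: 24.1
ee_pos: [0.5965, -0.1652, 0.1056]
tcp_rot: [-178.5, -1.9, -79.0]
wrist_force: [0.0, -0.7, -0.9]
opening: 0.0345
[ 0.59645949 -0.16523857  0.10562482] [-178.52349371   -1.87433865  -78.98616812] [ 0.01541445 -0.69224694 -0.85565773] 0.03447969957918804
```

View pics/s28.png

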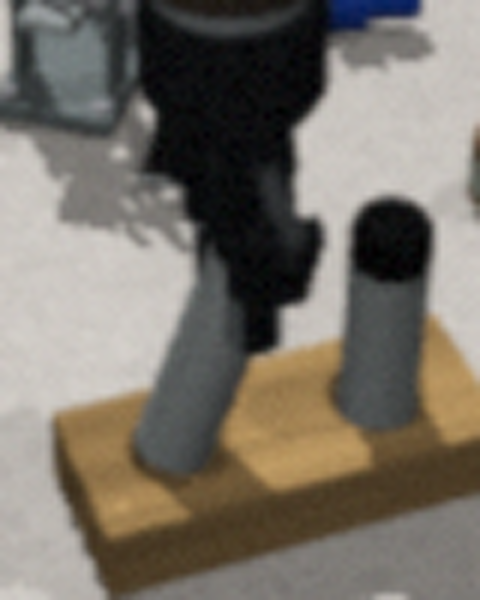

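```bash
python3 -m handwheel '[[0.7,0,0,-0.006,0],[0.7,-0.005,-0.001,-0.008,0],[0.7,-0.010,-0.002,-0.009,0],[0.7,-0.014,-0.003,-0.010,0]]' 20
python3 - <<'E'
from h import *
o=get_obs();print(o['ee_pos'],o['tcp_rot'],o['wrist_force'],o['opening'])
s=viewer.camera('side');cv2.imwrite('pics/s29.png',cv2.resize(s['color'][190:290,260:340],None,fx=6,fy=6,interpolation=cv2.INTER_CUBIC))
E
```

```text
time: 24.55
ee_pos: [0.5821, -0.1685, 0.0961]
tcp_rot: [-178.5, -1.9, -79.0]
wrist_force: [2.9, -1.7, 0.2]
opening: 0.0346
[ 0.58211643 -0.16851724  0.09614298] [-178.50234284   -1.90042716  -78.99173834] [ 2.86753308 -1.69176759  0.19607038] 0.034601943120947824
```

View pics/s29.png

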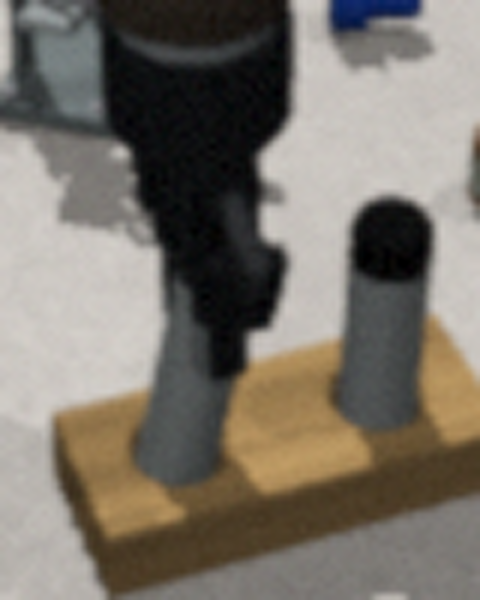

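```bash
python3 -m handwheel '[[0.7,-0.004,-0.001,-0.001,0],[0.7,-0.008,-0.002,-0.002,0],[0.7,-0.011,-0.0025,-0.003,0],[0.7,-0.011,-0.0025,-0.005,0]]' 20
python3 - <<'E'
from h import *
o=get_obs();print(o['ee_pos'],o['tcp_rot'],o['wrist_force'],o['opening'])
s=viewer.camera('side');cv2.imwrite('pics/s30.png',cv2.resize(s['color'][190:290,260:340],None,fx=6,fy=6,interpolation=cv2.INTER_CUBIC))
E
```

```text
time: 25.0
ee_pos: [0.57, -0.1712, 0.091]
tcp_rot: [-178.6, -1.9, -79.0]
wrist_force: [0.4, -0.9, 4.9]
opening: 0.0347
[ 0.57004381 -0.1712329   0.09097439] [-178.55451543   -1.88893459  -79.02161087] [ 0.38403483 -0.8669937   4.93617003] 0.03468644608687589
```

View pics/s30.png

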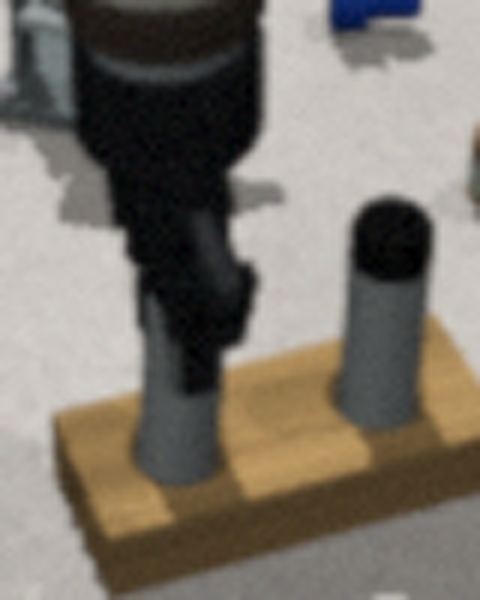

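```bash
python3 -m handwheel '[[0.7,0,0,-0.002,0],[0.7,0.001,0,-0.003,0]]' 20
python3 -m handwheel '[[0.6,0,0,0,0],[0.5,0,0,0,0],[0.4,0,0,0,0],[0.4,0,0,0,0]]'
python3 - <<'E'
from h import *
o=get_obs();print(o['ee_pos'],o['tcp_rot'],o['wrist_force'],o['opening'])
s=viewer.camera('side');cv2.imwrite('pics/s31.png',cv2.resize(s['color'][190:290,260:340],None,fx=6,fy=6,interpolation=cv2.INTER_CUBIC))
c=viewer.camera('wrist'); cv2.imwrite('pics/w31.png',c['color'])
E
```

```text
time: 25.25
ee_pos: [0.572, -0.1714, 0.0902]
tcp_rot: [-178.4, -2.0, -79.0]
wrist_force: [-1.5, 1.4, 18.3]
opening: 0.0346
time: 25.65
ee_pos: [0.5717, -0.1713, 0.0896]
tcp_rot: [-178.4, -1.9, -79.0]
wrist_force: [-0.2, 0.5, 0.2]
opening: 0.051
[ 0.57166561 -0.17127649  0.0896229 ] [-178.44712013   -1.93993709  -79.02048751] [-0.24298321  0.53096748  0.2385046 ] 0.05096957215909142
```

View pics/s31.png

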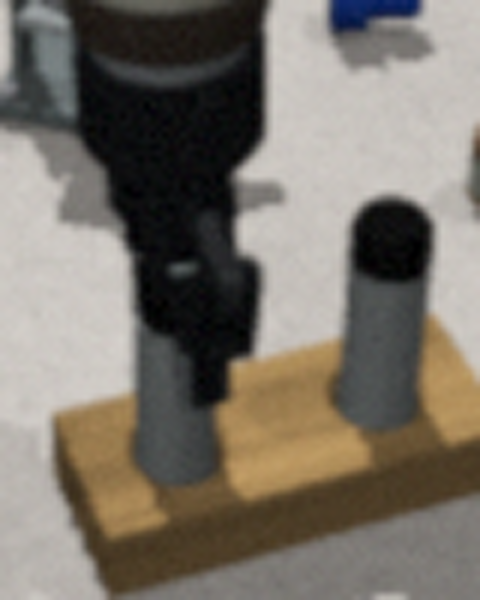

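View pics/w31.png

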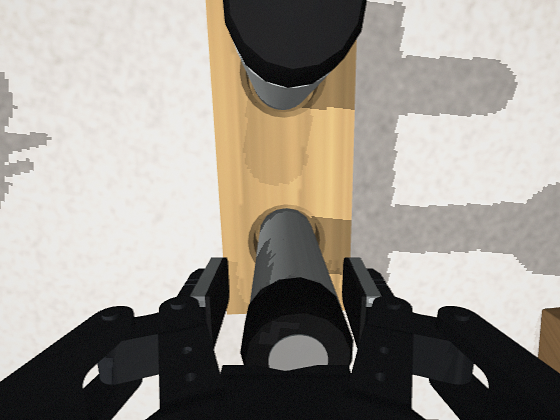

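```bash
python3 -m handwheel '[[0.2,0,0,0,0],[0.2,0,0,0.0,0],[0.2,0,0,0.03,0],[0.2,0,0,0.07,0],[0.2,0,0,0.11,0]]'
python3 -m handwheel '[[0.2,0,0,0.04,0],[0.2,-0.04,0,0.08,0],[0.2,-0.08,0,0.1,0],[0.2,-0.12,0.02,0.1,0],[0.2,-0.16,0.04,0.1,0]]'
python3 -m handwheel '[[0.2,0,0,0,0],[0.2,0,0,0,0]]'
python3 - <<'E'
from h import *
import pickle
o=get_obs();print(o['ee_pos'],o['wrist_force'])
s=viewer.camera('side');cv2.imwrite('pics/s32.png',cv2.resize(s['color'][170:290,250:350],None,fx=5,fy=5,interpolation=cv2.INTER_CUBIC));pickle.dump(s,open('s32.pkl','wb'))
t=viewer.camera('top');cv2.imwrite('pics/t32.png',cv2.resize(t['color'][140:280,140:400],None,fx=3,fy=3,interpolation=cv2.INTER_CUBIC));pickle.dump(t,open('t32.pkl','wb'))
E
```

```text
time: 26.25
ee_pos: [0.5713, -0.1712, 0.2007]
tcp_rot: [-178.5, -1.9, -79.0]
wrist_force: [0.9, -0.4, -0.9]
opening: 0.0685
time: 26.75
ee_pos: [0.41, -0.1311, 0.3014]
tcp_rot: [-178.4, -2.0, -79.1]
wrist_force: [0.1, -0.1, 0.6]
opening: 0.0683
time: 26.95
ee_pos: [0.4096, -0.1309, 0.3024]
tcp_rot: [-178.3, -2.0, -79.1]
wrist_force: [0.1, 0.5, 0.5]
opening: 0.068
[ 0.40964753 -0.1309039   0.30238274] [0.12512726 0.46961537 0.53642749]
```

View pics/s32.png

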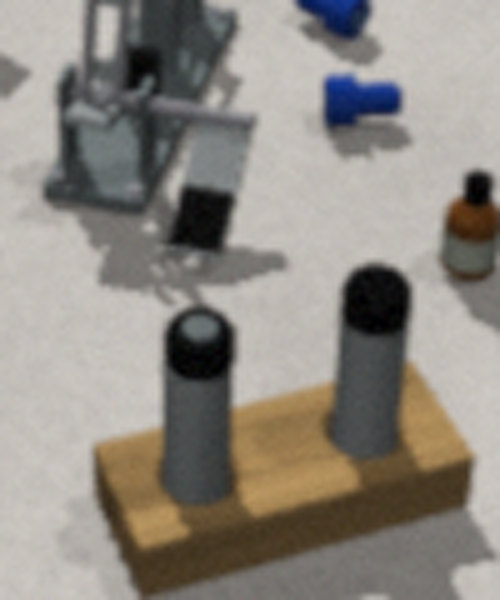

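View pics/t32.png

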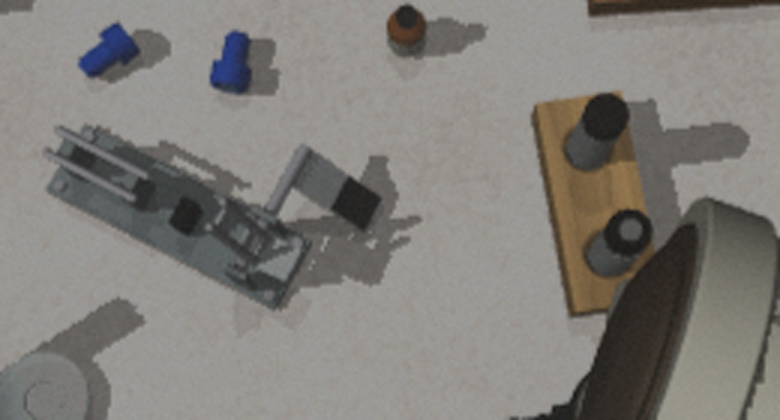

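Run:
```python
from h import *
import pickle
s=pickle.load(open('s32.pkl','rb'));t=pickle.load(open('t32.pkl','rb'))
P=tri([(s,(250+201/5-.4,170+326/5-.4)),(t,(140+631/3-.33,140+232/3-.33))]);print('lens',P)
Q=tri([(s,(250+376/5-.4,170+290/5-.4)),(t,(140+606/3-.33,140+116/3-.33))]);print('finished top',Q,np.linalg.norm((P-Q)[:2]))
```

```text
lens [ 0.56850226 -0.17217621  0.14411405]
finished top [ 0.66298194 -0.15194085  0.13830597] 0.09662235593670325
```

```bash
python3 -c "
from workcell import job_done; print(job_done())"
```

```text
the job is handed in; nothing more can be done
None
```

The job is handed in: the assembled tube stands upright in the empty well with the eyepiece on top, released. It took about 27 s of the 67 s allowed. Handing in gives no verdict, so this rests on my own camera checks.

**What I did**
- **Tube into the cradle:** the first lowering went wrong. The tube's near end caught on the stop plate and it tilted about 17° in the grip, with up to 51 N on the wrist. I moved it about 5 mm away from the stop and let go, but it stayed propped up. I gripped it again, moved it on, and it dropped level.
- **Eyepiece:** I pushed it in with the fingers shut until it stopped at about 15 N. The head then sat against the tube with no gap visible.
- **Tipping:** I pressed the pedal to its stop, which took up to 57 N. The camera put the lens within about 1 mm of where a fully tipped tube should be.
- **Standing it up:** I lifted the tube out by its body and lowered it into the well still leaning. Moving the gripper sideways then straightened it against the well wall, and I released it.

**Last checks**
- **Placed tube:** the centre of its lens is at z = 0.144 m (0.145 m expected). It is 96.6 mm from the finished tube (96 mm expected), so it is upright, on the bottom and home.
- **Finished tube:** still upright. Its measured top came out at 0.138 m instead of 0.145 m. That point was hard to pick out on the black cap, so I put it down to reading error.
- **Bystanders:** the ones in the last pictures (the oil bottle and the edge of the dish), and the blue look-alikes, look unmoved. I did not measure them, and the jar, slide pack and screwdriver were outside those crops.
- **Well position:** the three cameras disagreed by up to 7 mm. I used the average and checked it in the side view before lowering.
- **Tool tilt:** the tool kept a lean of about 2.5° after pressing the pedal, which did not stop the tube from going in.

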